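# Recharge the drying tray of the specimen station

### The job

Draw the drying tray along its runners until it is clear of the hood, put every spent cartridge from it into the grey waste tub, and then shake all the fresh tablets from the shaker evenly over the tray, so that each of its six fields gets at least one. Stand the empty shaker upright back in the middle of its rubber mat and slide the tray fully home under the hood with all the tablets in it. Leave the bottle and the tip box where they are.

Things in the scene. Friction and masses are not known exactly. Their poses are not given: they have to be found in the camera images.
- station: Fixed drying station, 370 x 186 mm: aluminium plate 4 mm thick with two parallel runners (tops 18 mm above the bench, 147 mm apart inside) leading in under a low white hood with orange flanks. Origin: on the bench, on the centre line; x points along the runners in under the hood, z up. Plate and runners begin at x = -190 mm, open at that end. Yaw varies
- hood_stop (a point): Inner face of the hood's back wall at plate level (station x = +167 mm); the tray's back edge touches it when fully home (tray origin then at station x = +92 mm). The hood covers station x = +20 to +180 mm over the full width; roof underside 60 mm, roof top 74 mm above the bench
- tray: Loose aluminium tray, 0.3 to 0.6 kg, 150 (x) by 140 (y) mm, flat on the plate between the runners, 3.5 mm play each side, x along the station's x. Origin: centre of underside. Floor and walls 4 mm thick, rim 18 mm high. Ribs 3 mm thick, 6 mm above the floor, at x = -24, x = +24 and y = 0 mm: six fields. Clear of the hood when its origin is at station x below -55; not past -110
- tray_handle (a point): Grip point on the tray's black upright handle post, 101 mm in front (-x) of the tray's origin, 9 mm below the post's top (top 59 mm above the tray's underside). The post is 16 mm (tray x) by 18 mm (tray y), free on all sides but for a strip lower than 11 mm that joins it to the tray's front wall
- shaker: Loose clear plastic shaker, 0.13 to 0.2 kg empty, 120 (x) by 52 (y) by 39 mm with a black grip fin on top. Origin: centre of underside, z up. Only opening: a mouth at the -x end. The floor climbs 8 degrees towards the mouth: nothing leaves it when level. Dipped mouth-down 13 to 45 degrees and shaken, it lets out one or a few at a time; if they wedge, tip it mouth-up and try again
- shaker_mouth (a point): Middle of the mouth's lower edge: 60 mm from the shaker's origin along its -x, 12 mm to its -y side, 22 mm above its underside; the mouth is 21 mm wide and 12 mm high, the way narrows to it from the +y side over the last 35 mm. The grip fin, to be pinched across y, is 50 mm (x) by 14 mm (y), centred over the origin, from 39 to 79 mm above the underside
- rest: Thin black rubber mat fixed to the bench on which the shaker stands, 150 x 90 x 4 mm; origin: centre of the underside; x along its length
- tub: Grey open waste tub fixed to the bench, 120 (x) by 110 (y) mm, 65 mm high, walls 4 mm; origin: centre of the underside
- bottle: bystander: brown glass reagent bottle, 48 mm across, 95 mm high; origin centre of underside
- tipbox: bystander: blue pipette-tip box with clear lid, 92 x 72 x 57 mm; origin centre of underside
- cartridge1: Spent drying cartridge (two to four are present): loose white plastic block with a brown top, 30 (x) by 20 (y) by 34 (z) mm, 25 g, standing upright in a field of the tray at the start; origin: centre of the underside
- cartridge2: Spent drying cartridge (two to four are present): loose white plastic block with a brown top, 30 (x) by 20 (y) by 34 (z) mm, 25 g, standing upright in a field of the tray at the start; origin: centre of the underside
- cartridge3: Spent drying cartridge (two to four are present): loose white plastic block with a brown top, 30 (x) by 20 (y) by 34 (z) mm, 25 g, standing upright in a field of the tray at the start; origin: centre of the underside
- cartridge4: Spent drying cartridge (two to four are present): loose white plastic block with a brown top, 30 (x) by 20 (y) by 34 (z) mm, 25 g, standing upright in a field of the tray at the start; origin: centre of the underside
- tablet1: Fresh drying tablet (eight to ten are present): white glazed disc, 14 mm across, 8 mm thick, 10 g, inside the shaker at the start; origin: its centre, z along its axis
- tablet2: Fresh drying tablet (eight to ten are present): white glazed disc, 14 mm across, 8 mm thick, 10 g, inside the shaker at the start; origin: its centre, z along its axis
- tablet3: Fresh drying tablet (eight to ten are present): white glazed disc, 14 mm across, 8 mm thick, 10 g, inside the shaker at the start; origin: its centre, z along its axis
- tablet4: Fresh drying tablet (eight to ten are present): white glazed disc, 14 mm across, 8 mm thick, 10 g, inside the shaker at the start; origin: its centre, z along its axis
- tablet5: Fresh drying tablet (eight to ten are present): white glazed disc, 14 mm across, 8 mm thick, 10 g, inside the shaker at the start; origin: its centre, z along its axis
- tablet6: Fresh drying tablet (eight to ten are present): white glazed disc, 14 mm across, 8 mm thick, 10 g, inside the shaker at the start; origin: its centre, z along its axis
- tablet7: Fresh drying tablet (eight to ten are present): white glazed disc, 14 mm across, 8 mm thick, 10 g, inside the shaker at the start; origin: its centre, z along its axis
- tablet8: Fresh drying tablet (eight to ten are present): white glazed disc, 14 mm across, 8 mm thick, 10 g, inside the shaker at the start; origin: its centre, z along its axis
- tablet9: Fresh drying tablet (eight to ten are present): white glazed disc, 14 mm across, 8 mm thick, 10 g, inside the shaker at the start; origin: its centre, z along its axis
- tablet10: Fresh drying tablet (eight to ten are present): white glazed disc, 14 mm across, 8 mm thick, 10 g, inside the shaker at the start; origin: its centre, z along its axis
There are look-alikes about, which are no part of the job. Of the things that look like the rest, take the one that is farthest to the robot's right at the start.

How it is judged (in metres and radians):
On the way, in this order (a step that is already met when the one before it is completed fails the run):
1. the tray is drawn clear of the hood, still between its runners (y of tray in the frame of station between -0.02 and 0.02 m and angle between tray's own z axis and vertical below 0.1 rad and x of tray in the frame of station between -0.14 and -0.052 m), for 0.2 s.
2. every spent cartridge lies in the waste tub, with the tray still drawn out (all of step 1 and x of cartridge1 in the frame of tub between -0.058 and 0.058 m and y of cartridge1 in the frame of tub between -0.053 and 0.053 m and z of cartridge1 in the frame of tub between 0 and 0.062 m and x of cartridge2 in the frame of tub between -0.058 and 0.058 m and y of cartridge2 in the frame of tub between -0.053 and 0.053 m and z of cartridge2 in the frame of tub between 0 and 0.062 m and x of cartridge3 in the frame of tub between -0.058 and 0.058 m and y of cartridge3 in the frame of tub between -0.053 and 0.053 m and z of cartridge3 in the frame of tub between 0 and 0.062 m and x of cartridge4 in the frame of tub between -0.058 and 0.058 m and y of cartridge4 in the frame of tub between -0.053 and 0.053 m and z of cartridge4 in the frame of tub between 0 and 0.062 m), for 0.2 s.
3. with the tray still drawn out, all tablets lie in the tray, at rest, at least one in each of its six fields (all of step 1 and x of tablet1 in the frame of tray between -0.073 and 0.073 m and y of tablet1 in the frame of tray between -0.068 and 0.068 m and z of tablet1 in the frame of tray between 0 and 0.022 m and x of tablet2 in the frame of tray between -0.073 and 0.073 m and y of tablet2 in the frame of tray between -0.068 and 0.068 m and z of tablet2 in the frame of tray between 0 and 0.022 m and x of tablet3 in the frame of tray between -0.073 and 0.073 m and y of tablet3 in the frame of tray between -0.068 and 0.068 m and z of tablet3 in the frame of tray between 0 and 0.022 m and x of tablet4 in the frame of tray between -0.073 and 0.073 m and y of tablet4 in the frame of tray between -0.068 and 0.068 m and z of tablet4 in the frame of tray between 0 and 0.022 m and x of tablet5 in the frame of tray between -0.073 and 0.073 m and y of tablet5 in the frame of tray between -0.068 and 0.068 m and z of tablet5 in the frame of tray between 0 and 0.022 m and x of tablet6 in the frame of tray between -0.073 and 0.073 m and y of tablet6 in the frame of tray between -0.068 and 0.068 m and z of tablet6 in the frame of tray between 0 and 0.022 m and x of tablet7 in the frame of tray between -0.073 and 0.073 m and y of tablet7 in the frame of tray between -0.068 and 0.068 m and z of tablet7 in the frame of tray between 0 and 0.022 m and x of tablet8 in the frame of tray between -0.073 and 0.073 m and y of tablet8 in the frame of tray between -0.068 and 0.068 m and z of tablet8 in the frame of tray between 0 and 0.022 m and x of tablet9 in the frame of tray between -0.073 and 0.073 m and y of tablet9 in the frame of tray between -0.068 and 0.068 m and z of tablet9 in the frame of tray between 0 and 0.022 m and x of tablet10 in the frame of tray between -0.073 and 0.073 m and y of tablet10 in the frame of tray between -0.068 and 0.068 m and z of tablet10 in the frame of tray between 0 and 0.022 m and ((x of tablet1 in the frame of tray below -0.0237 m and y of tablet1 in the frame of tray below 0 m) or (x of tablet2 in the frame of tray below -0.0237 m and y of tablet2 in the frame of tray below 0 m) or (x of tablet3 in the frame of tray below -0.0237 m and y of tablet3 in the frame of tray below 0 m) or (x of tablet4 in the frame of tray below -0.0237 m and y of tablet4 in the frame of tray below 0 m) or (x of tablet5 in the frame of tray below -0.0237 m and y of tablet5 in the frame of tray below 0 m) or (x of tablet6 in the frame of tray below -0.0237 m and y of tablet6 in the frame of tray below 0 m) or (x of tablet7 in the frame of tray below -0.0237 m and y of tablet7 in the frame of tray below 0 m) or (x of tablet8 in the frame of tray below -0.0237 m and y of tablet8 in the frame of tray below 0 m) or (x of tablet9 in the frame of tray below -0.0237 m and y of tablet9 in the frame of tray below 0 m) or (x of tablet10 in the frame of tray below -0.0237 m and y of tablet10 in the frame of tray below 0 m)) and ((x of tablet1 in the frame of tray below -0.0237 m and y of tablet1 in the frame of tray above 0 m) or (x of tablet2 in the frame of tray below -0.0237 m and y of tablet2 in the frame of tray above 0 m) or (x of tablet3 in the frame of tray below -0.0237 m and y of tablet3 in the frame of tray above 0 m) or (x of tablet4 in the frame of tray below -0.0237 m and y of tablet4 in the frame of tray above 0 m) or (x of tablet5 in the frame of tray below -0.0237 m and y of tablet5 in the frame of tray above 0 m) or (x of tablet6 in the frame of tray below -0.0237 m and y of tablet6 in the frame of tray above 0 m) or (x of tablet7 in the frame of tray below -0.0237 m and y of tablet7 in the frame of tray above 0 m) or (x of tablet8 in the frame of tray below -0.0237 m and y of tablet8 in the frame of tray above 0 m) or (x of tablet9 in the frame of tray below -0.0237 m and y of tablet9 in the frame of tray above 0 m) or (x of tablet10 in the frame of tray below -0.0237 m and y of tablet10 in the frame of tray above 0 m)) and ((x of tablet1 in the frame of tray between -0.0237 and 0.0237 m and y of tablet1 in the frame of tray below 0 m) or (x of tablet2 in the frame of tray between -0.0237 and 0.0237 m and y of tablet2 in the frame of tray below 0 m) or (x of tablet3 in the frame of tray between -0.0237 and 0.0237 m and y of tablet3 in the frame of tray below 0 m) or (x of tablet4 in the frame of tray between -0.0237 and 0.0237 m and y of tablet4 in the frame of tray below 0 m) or (x of tablet5 in the frame of tray between -0.0237 and 0.0237 m and y of tablet5 in the frame of tray below 0 m) or (x of tablet6 in the frame of tray between -0.0237 and 0.0237 m and y of tablet6 in the frame of tray below 0 m) or (x of tablet7 in the frame of tray between -0.0237 and 0.0237 m and y of tablet7 in the frame of tray below 0 m) or (x of tablet8 in the frame of tray between -0.0237 and 0.0237 m and y of tablet8 in the frame of tray below 0 m) or (x of tablet9 in the frame of tray between -0.0237 and 0.0237 m and y of tablet9 in the frame of tray below 0 m) or (x of tablet10 in the frame of tray between -0.0237 and 0.0237 m and y of tablet10 in the frame of tray below 0 m)) and ((x of tablet1 in the frame of tray between -0.0237 and 0.0237 m and y of tablet1 in the frame of tray above 0 m) or (x of tablet2 in the frame of tray between -0.0237 and 0.0237 m and y of tablet2 in the frame of tray above 0 m) or (x of tablet3 in the frame of tray between -0.0237 and 0.0237 m and y of tablet3 in the frame of tray above 0 m) or (x of tablet4 in the frame of tray between -0.0237 and 0.0237 m and y of tablet4 in the frame of tray above 0 m) or (x of tablet5 in the frame of tray between -0.0237 and 0.0237 m and y of tablet5 in the frame of tray above 0 m) or (x of tablet6 in the frame of tray between -0.0237 and 0.0237 m and y of tablet6 in the frame of tray above 0 m) or (x of tablet7 in the frame of tray between -0.0237 and 0.0237 m and y of tablet7 in the frame of tray above 0 m) or (x of tablet8 in the frame of tray between -0.0237 and 0.0237 m and y of tablet8 in the frame of tray above 0 m) or (x of tablet9 in the frame of tray between -0.0237 and 0.0237 m and y of tablet9 in the frame of tray above 0 m) or (x of tablet10 in the frame of tray between -0.0237 and 0.0237 m and y of tablet10 in the frame of tray above 0 m)) and ((x of tablet1 in the frame of tray above 0.0237 m and y of tablet1 in the frame of tray below 0 m) or (x of tablet2 in the frame of tray above 0.0237 m and y of tablet2 in the frame of tray below 0 m) or (x of tablet3 in the frame of tray above 0.0237 m and y of tablet3 in the frame of tray below 0 m) or (x of tablet4 in the frame of tray above 0.0237 m and y of tablet4 in the frame of tray below 0 m) or (x of tablet5 in the frame of tray above 0.0237 m and y of tablet5 in the frame of tray below 0 m) or (x of tablet6 in the frame of tray above 0.0237 m and y of tablet6 in the frame of tray below 0 m) or (x of tablet7 in the frame of tray above 0.0237 m and y of tablet7 in the frame of tray below 0 m) or (x of tablet8 in the frame of tray above 0.0237 m and y of tablet8 in the frame of tray below 0 m) or (x of tablet9 in the frame of tray above 0.0237 m and y of tablet9 in the frame of tray below 0 m) or (x of tablet10 in the frame of tray above 0.0237 m and y of tablet10 in the frame of tray below 0 m)) and ((x of tablet1 in the frame of tray above 0.0237 m and y of tablet1 in the frame of tray above 0 m) or (x of tablet2 in the frame of tray above 0.0237 m and y of tablet2 in the frame of tray above 0 m) or (x of tablet3 in the frame of tray above 0.0237 m and y of tablet3 in the frame of tray above 0 m) or (x of tablet4 in the frame of tray above 0.0237 m and y of tablet4 in the frame of tray above 0 m) or (x of tablet5 in the frame of tray above 0.0237 m and y of tablet5 in the frame of tray above 0 m) or (x of tablet6 in the frame of tray above 0.0237 m and y of tablet6 in the frame of tray above 0 m) or (x of tablet7 in the frame of tray above 0.0237 m and y of tablet7 in the frame of tray above 0 m) or (x of tablet8 in the frame of tray above 0.0237 m and y of tablet8 in the frame of tray above 0 m) or (x of tablet9 in the frame of tray above 0.0237 m and y of tablet9 in the frame of tray above 0 m) or (x of tablet10 in the frame of tray above 0.0237 m and y of tablet10 in the frame of tray above 0 m)) and linear speed of each of tablet1, tablet2, tablet3, tablet4, tablet5, tablet6, tablet7, tablet8, tablet9, tablet10 below 0.03 m/s), for 0.2 s.
At the end, for the whole second after the job is handed in: The tray is fully home under the hood (within 8 mm of its back stop) with all the tablets in it and at least one in each of its six fields; every spent cartridge is in the waste tub; the shaker stands upright on its mat, its centre within 30 mm of the mat's centre; everything is at rest (y of tray in the frame of station between -0.02 and 0.02 m and angle between each of tray, shaker's own z axis and vertical below 0.1 rad and x of tray in the frame of station above 0.084 m and x of cartridge1 in the frame of tub between -0.058 and 0.058 m and y of cartridge1 in the frame of tub between -0.053 and 0.053 m and z of cartridge1 in the frame of tub between 0 and 0.062 m and x of cartridge2 in the frame of tub between -0.058 and 0.058 m and y of cartridge2 in the frame of tub between -0.053 and 0.053 m and z of cartridge2 in the frame of tub between 0 and 0.062 m and x of cartridge3 in the frame of tub between -0.058 and 0.058 m and y of cartridge3 in the frame of tub between -0.053 and 0.053 m and z of cartridge3 in the frame of tub between 0 and 0.062 m and x of cartridge4 in the frame of tub between -0.058 and 0.058 m and y of cartridge4 in the frame of tub between -0.053 and 0.053 m and z of cartridge4 in the frame of tub between 0 and 0.062 m and x of tablet1 in the frame of tray between -0.073 and 0.073 m and y of tablet1 in the frame of tray between -0.068 and 0.068 m and z of tablet1 in the frame of tray between 0 and 0.022 m and x of tablet2 in the frame of tray between -0.073 and 0.073 m and y of tablet2 in the frame of tray between -0.068 and 0.068 m and z of tablet2 in the frame of tray between 0 and 0.022 m and x of tablet3 in the frame of tray between -0.073 and 0.073 m and y of tablet3 in the frame of tray between -0.068 and 0.068 m and z of tablet3 in the frame of tray between 0 and 0.022 m and x of tablet4 in the frame of tray between -0.073 and 0.073 m and y of tablet4 in the frame of tray between -0.068 and 0.068 m and z of tablet4 in the frame of tray between 0 and 0.022 m and x of tablet5 in the frame of tray between -0.073 and 0.073 m and y of tablet5 in the frame of tray between -0.068 and 0.068 m and z of tablet5 in the frame of tray between 0 and 0.022 m and x of tablet6 in the frame of tray between -0.073 and 0.073 m and y of tablet6 in the frame of tray between -0.068 and 0.068 m and z of tablet6 in the frame of tray between 0 and 0.022 m and x of tablet7 in the frame of tray between -0.073 and 0.073 m and y of tablet7 in the frame of tray between -0.068 and 0.068 m and z of tablet7 in the frame of tray between 0 and 0.022 m and x of tablet8 in the frame of tray between -0.073 and 0.073 m and y of tablet8 in the frame of tray between -0.068 and 0.068 m and z of tablet8 in the frame of tray between 0 and 0.022 m and x of tablet9 in the frame of tray between -0.073 and 0.073 m and y of tablet9 in the frame of tray between -0.068 and 0.068 m and z of tablet9 in the frame of tray between 0 and 0.022 m and x of tablet10 in the frame of tray between -0.073 and 0.073 m and y of tablet10 in the frame of tray between -0.068 and 0.068 m and z of tablet10 in the frame of tray between 0 and 0.022 m and ((x of tablet1 in the frame of tray below -0.0237 m and y of tablet1 in the frame of tray below 0 m) or (x of tablet2 in the frame of tray below -0.0237 m and y of tablet2 in the frame of tray below 0 m) or (x of tablet3 in the frame of tray below -0.0237 m and y of tablet3 in the frame of tray below 0 m) or (x of tablet4 in the frame of tray below -0.0237 m and y of tablet4 in the frame of tray below 0 m) or (x of tablet5 in the frame of tray below -0.0237 m and y of tablet5 in the frame of tray below 0 m) or (x of tablet6 in the frame of tray below -0.0237 m and y of tablet6 in the frame of tray below 0 m) or (x of tablet7 in the frame of tray below -0.0237 m and y of tablet7 in the frame of tray below 0 m) or (x of tablet8 in the frame of tray below -0.0237 m and y of tablet8 in the frame of tray below 0 m) or (x of tablet9 in the frame of tray below -0.0237 m and y of tablet9 in the frame of tray below 0 m) or (x of tablet10 in the frame of tray below -0.0237 m and y of tablet10 in the frame of tray below 0 m)) and ((x of tablet1 in the frame of tray below -0.0237 m and y of tablet1 in the frame of tray above 0 m) or (x of tablet2 in the frame of tray below -0.0237 m and y of tablet2 in the frame of tray above 0 m) or (x of tablet3 in the frame of tray below -0.0237 m and y of tablet3 in the frame of tray above 0 m) or (x of tablet4 in the frame of tray below -0.0237 m and y of tablet4 in the frame of tray above 0 m) or (x of tablet5 in the frame of tray below -0.0237 m and y of tablet5 in the frame of tray above 0 m) or (x of tablet6 in the frame of tray below -0.0237 m and y of tablet6 in the frame of tray above 0 m) or (x of tablet7 in the frame of tray below -0.0237 m and y of tablet7 in the frame of tray above 0 m) or (x of tablet8 in the frame of tray below -0.0237 m and y of tablet8 in the frame of tray above 0 m) or (x of tablet9 in the frame of tray below -0.0237 m and y of tablet9 in the frame of tray above 0 m) or (x of tablet10 in the frame of tray below -0.0237 m and y of tablet10 in the frame of tray above 0 m)) and ((x of tablet1 in the frame of tray between -0.0237 and 0.0237 m and y of tablet1 in the frame of tray below 0 m) or (x of tablet2 in the frame of tray between -0.0237 and 0.0237 m and y of tablet2 in the frame of tray below 0 m) or (x of tablet3 in the frame of tray between -0.0237 and 0.0237 m and y of tablet3 in the frame of tray below 0 m) or (x of tablet4 in the frame of tray between -0.0237 and 0.0237 m and y of tablet4 in the frame of tray below 0 m) or (x of tablet5 in the frame of tray between -0.0237 and 0.0237 m and y of tablet5 in the frame of tray below 0 m) or (x of tablet6 in the frame of tray between -0.0237 and 0.0237 m and y of tablet6 in the frame of tray below 0 m) or (x of tablet7 in the frame of tray between -0.0237 and 0.0237 m and y of tablet7 in the frame of tray below 0 m) or (x of tablet8 in the frame of tray between -0.0237 and 0.0237 m and y of tablet8 in the frame of tray below 0 m) or (x of tablet9 in the frame of tray between -0.0237 and 0.0237 m and y of tablet9 in the frame of tray below 0 m) or (x of tablet10 in the frame of tray between -0.0237 and 0.0237 m and y of tablet10 in the frame of tray below 0 m)) and ((x of tablet1 in the frame of tray between -0.0237 and 0.0237 m and y of tablet1 in the frame of tray above 0 m) or (x of tablet2 in the frame of tray between -0.0237 and 0.0237 m and y of tablet2 in the frame of tray above 0 m) or (x of tablet3 in the frame of tray between -0.0237 and 0.0237 m and y of tablet3 in the frame of tray above 0 m) or (x of tablet4 in the frame of tray between -0.0237 and 0.0237 m and y of tablet4 in the frame of tray above 0 m) or (x of tablet5 in the frame of tray between -0.0237 and 0.0237 m and y of tablet5 in the frame of tray above 0 m) or (x of tablet6 in the frame of tray between -0.0237 and 0.0237 m and y of tablet6 in the frame of tray above 0 m) or (x of tablet7 in the frame of tray between -0.0237 and 0.0237 m and y of tablet7 in the frame of tray above 0 m) or (x of tablet8 in the frame of tray between -0.0237 and 0.0237 m and y of tablet8 in the frame of tray above 0 m) or (x of tablet9 in the frame of tray between -0.0237 and 0.0237 m and y of tablet9 in the frame of tray above 0 m) or (x of tablet10 in the frame of tray between -0.0237 and 0.0237 m and y of tablet10 in the frame of tray above 0 m)) and ((x of tablet1 in the frame of tray above 0.0237 m and y of tablet1 in the frame of tray below 0 m) or (x of tablet2 in the frame of tray above 0.0237 m and y of tablet2 in the frame of tray below 0 m) or (x of tablet3 in the frame of tray above 0.0237 m and y of tablet3 in the frame of tray below 0 m) or (x of tablet4 in the frame of tray above 0.0237 m and y of tablet4 in the frame of tray below 0 m) or (x of tablet5 in the frame of tray above 0.0237 m and y of tablet5 in the frame of tray below 0 m) or (x of tablet6 in the frame of tray above 0.0237 m and y of tablet6 in the frame of tray below 0 m) or (x of tablet7 in the frame of tray above 0.0237 m and y of tablet7 in the frame of tray below 0 m) or (x of tablet8 in the frame of tray above 0.0237 m and y of tablet8 in the frame of tray below 0 m) or (x of tablet9 in the frame of tray above 0.0237 m and y of tablet9 in the frame of tray below 0 m) or (x of tablet10 in the frame of tray above 0.0237 m and y of tablet10 in the frame of tray below 0 m)) and ((x of tablet1 in the frame of tray above 0.0237 m and y of tablet1 in the frame of tray above 0 m) or (x of tablet2 in the frame of tray above 0.0237 m and y of tablet2 in the frame of tray above 0 m) or (x of tablet3 in the frame of tray above 0.0237 m and y of tablet3 in the frame of tray above 0 m) or (x of tablet4 in the frame of tray above 0.0237 m and y of tablet4 in the frame of tray above 0 m) or (x of tablet5 in the frame of tray above 0.0237 m and y of tablet5 in the frame of tray above 0 m) or (x of tablet6 in the frame of tray above 0.0237 m and y of tablet6 in the frame of tray above 0 m) or (x of tablet7 in the frame of tray above 0.0237 m and y of tablet7 in the frame of tray above 0 m) or (x of tablet8 in the frame of tray above 0.0237 m and y of tablet8 in the frame of tray above 0 m) or (x of tablet9 in the frame of tray above 0.0237 m and y of tablet9 in the frame of tray above 0 m) or (x of tablet10 in the frame of tray above 0.0237 m and y of tablet10 in the frame of tray above 0 m)) and horizontal distance between shaker and rest below 0.03 m and height (world z) of shaker below 0.012 m and linear speed of each of tablet1, tablet2, tablet3, tablet4, tablet5, tablet6, tablet7, tablet8, tablet9, tablet10, cartridge1, cartridge2, cartridge3, cartridge4, tray, shaker below 0.03 m/s); the robot touches nothing.
It fails at once if a bystander (bottle or tip box) is moved more than 30 mm (distance of any of bottle, tipbox from where it was at the start of the episode above 0.03 m).
Of cartridge1, cartridge2, cartridge3, cartridge4 only 2 to 4 are there at a start; the rules pass over those that are not, and their reading is None.
Of tablet1, tablet2, tablet3, tablet4, tablet5, tablet6, tablet7, tablet8, tablet9, tablet10 only 8 to 10 are there at a start; the rules pass over those that are not, and their reading is None.
At some moment in a run one of shaker, cartridge1, cartridge2, cartridge3, cartridge4 may be knocked a few centimetres aside while the robot is not near it.
It also fails if it takes over 200 s, if anything falls off the work surface, if the arm or the gripper's body presses on something with over 40 N, if the wrist force passes 120 N, or if a joint passes its speed limit or range.

### The arm

A 7-joint arm with a two-finger parallel gripper is mounted at the origin on the work surface. World frame = base frame: x ahead of the robot, y to its left, z up, the work surface at z = 0. Lengths are in mm, angles in rad, forces in N, time in s.
With the tool pointing down it reaches from about 400 to 875 mm from the base axis. Payload 4.4 kg.
Tool frame: the origin (TCP) lies between the finger pads; the fingertips stand 17 mm ahead of it and the grasp point (between the pads) lies 2 mm behind it; z points along the fingers, y is the line along which they close (so a half turn about z gives the same grasp; the last joint's range is limited). The gripper opens to 85 mm and grips with 20 to 120 N. Pads are 22 mm wide; open, the fingers measure 114 mm over their backs; the gripper's body (76 mm by 85 mm) begins 54 mm behind the grasp point. The pads swing forward as they close: fully open they stand 13 mm farther back than shut.
Start: joints at [1.159, 0.628, 0.038, 1.517, -0.027, 0.996, -0.02], TCP at [220.344, -611.528, 248.313] pointing down, gripper open.
Joint ranges: [-3.06, 3.06], [-0.37, 2.12], [-1.25, 1.32], [0.18, 2.47], [-1.1, 4.24], [0.23, 1.98], [-2.94, 2.94]. Speed limits (rad/s): [2.57, 2.57, 3.14, 3.14, 3.14, 3.14, 3.14].

### API

Orientations are given as [roll, pitch, yaw] about the fixed x, y, z axes, in that order (R = Rz(yaw) Ry(pitch) Rx(roll)).
In Python, from cell import sensors, get_image, ctrl gives the robot as it stands.
- The arm moves only by the tool send_rows, never from a script. Its argument "series" is a list of rows, each a list of 3 entries, a list of its own where there are three numbers: the finger opening in mm, from 0 to 85.4, then the shift along the world's x, y, z in units of 60 mm (1.0 is 60 mm), then the turn, a rotation vector about the world's x, y, z in units of 5 degrees (1.0 is 5 degrees). A call has 1 to 8 rows; each row shifts and turns the commanded pose from where the row before left it; what a row does not reach is not made up. A row lasts 1/8 s, in which the tool goes at most 62.5 mm and 10.7 degrees, less where a joint would pass 70% of its speed; a pose out of reach is approached as far as the arm can. A call is refused whole if a number of a shift passes 1 or a number of a turn 1, either way. A call with a gripper value outside its range is refused whole. The fingers move at their own pace and stop on an object; the grip force is fixed at half the most. Time passes only in rows, so rows that do not move let the fingers close. It gives the time, the measured TCP pose, the force, the opening and the grip force at its end, in the units of the state.
- sensors.read_state(): the state, without advancing time (a new reading comes with each control period).
- get_image(name): name is "scene" or "top" or "wrist"; returns a dict with "img" (480x640x3 uint8, red, green, blue), "depth" (480x640 float32, mm along the optical axis (not along the pixel's ray), 0 where there is no reading), "vfov" (degrees; the focal length in pixels is half the picture's height over the tangent of half this angle, whatever the lens; pixels are square), "cx", "cy" (the principal point, pixels), "k1" (the pictures are not rectified: a ray, as slopes to the right and down, at radius r is drawn at 1 + k1 r^2 times it, then the intrinsics apply), "world_to_cam" (4x4, takes a point from world to camera coordinates). Camera axes: x right, y down, z forward; pixel columns grow to the right and rows downward; lengths in mm; the calibration is good to about 2 mm. A picture is of the moment at which its call begins.
- ctrl.finish_job(): hands the job in; it is judged then, once.
The state is a dict: "clock": time; "qpos": joint angles; "qd": joint speeds; "tau": joint torques, N m; "eef_pos": TCP position; "tool_rot": TCP orientation; "force": force on the tool from outside, world axes, zero at the start; "torque": the same for the moment, N m; "width": finger opening in mm; "gripper_force": force on a finger pad.
Only numpy, scipy, OpenCV 4.12 (cv2) and the standard library are available. Lean on these libraries where they do the work, as an engineer would, in place of code of your own. Each camera call takes 0.05 s, during which the arm holds its last target. There are 200 camera calls.

## Working session

There is one attempt and no reset: what is moved stays moved. The work goes in short steps, Python scripts to look and compute and a tool call to move; the robot and the scene stay as the last step left them, time stands still between calls to the robot, and variables do not carry over. Pictures are saved under pics/ and viewed, at most 14 in all, crops included, and the job is handed in when it is done.

Besides the shell and the picture viewer there is one more tool, called after ">>>" as name(argument=value, ...) on one line, values as JSON. send_rows: Moves the arm, as the interface text tells. Its arguments: {"type":"object","properties":{"series":{"type":"array"}},"required":["series"]}

```bash
mkdir -p pics; ls
cat > h.py <<'E'
import numpy as np, cv2
from cell import sensors, get_image, ctrl
from scipy.spatial.transform import Rotation as R
def grab(name, png=None):
    d=get_image(name)
    if png: cv2.imwrite('pics/'+png, d['img'][:,:,::-1])
    return d
def cloud(d):
    h,w=d['depth'].shape
    f=h/2/np.tan(np.radians(d['vfov'])/2)
    K=np.array([[f,0,d['cx']],[0,f,d['cy']],[0,0,1]])
    u,v=np.meshgrid(np.arange(w),np.arange(h))
    p=np.stack([u,v],-1).reshape(-1,1,2).astype(np.float64)
    n=cv2.undistortPointsIter(p,K,np.array([d['k1'],0,0,0.]),None,None,(3,50,1e-9)).reshape(h,w,2)
    z=d['depth'].astype(float)
    c=np.dstack([n*z[...,None],z])
    M=np.linalg.inv(d['world_to_cam'])
    P=c@M[:3,:3].T+M[:3,3]
    P[z==0]=np.nan
    return P
E
python3 - <<'E'
from h import *
s=sensors.read_state()
print({k:np.round(v,3) for k,v in s.items()})
for n in ('top','scene'):
    d=grab(n,n+'0.png'); P=cloud(d); np.save(n+'0.npy',P)
    print(n,d['vfov'],d['cx'],d['cy'],d['k1'],np.round(np.linalg.inv(d['world_to_cam'])[:3],2).tolist())
E
```

```text
pics
{'clock': np.float64(0.0), 'qpos': array([ 1.159,  0.629,  0.038,  1.518, -0.027,  0.996, -0.02 ]), 'qd': array([-0.002, -0.   , -0.   , -0.   , -0.   ,  0.   , -0.001]), 'tau': array([-0.0000e+00, -5.6342e+01,  1.2270e+00, -1.9345e+01,  1.1000e-02,
        1.0000e-02, -0.0000e+00]), 'eef_pos': array([ 220.159, -610.96 ,  247.389]), 'tool_rot': array([-3.14 ,  0.   ,  0.346]), 'force': array([ 0.51 , -0.66 ,  0.998]), 'torque': array([0.037, 0.005, 0.024]), 'gripper_force': np.float64(0.0), 'width': np.float64(85.066)}
top 50.99816988004834 326.24455790119663 239.321829327165 -0.0004719761693949634 [[0.0, -0.98, 0.2, 323.47], [-1.0, -0.0, 0.0, 56.12], [-0.0, -0.2, -0.98, 1266.41]]
scene 49.601735658703525 320.5455197257617 238.73836825699078 -0.11839708091176701 [[-0.71, 0.46, -0.53, 1142.2], [0.7, 0.45, -0.55, 645.88], [-0.01, -0.77, -0.64, 764.76]]
```

View pics/top0.png

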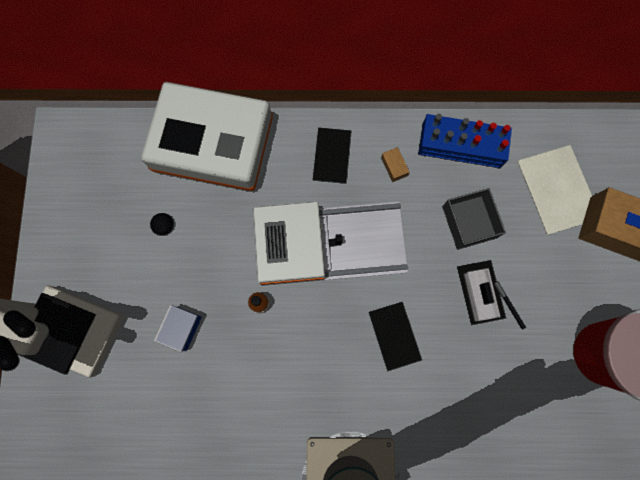

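View pics/scene0.png

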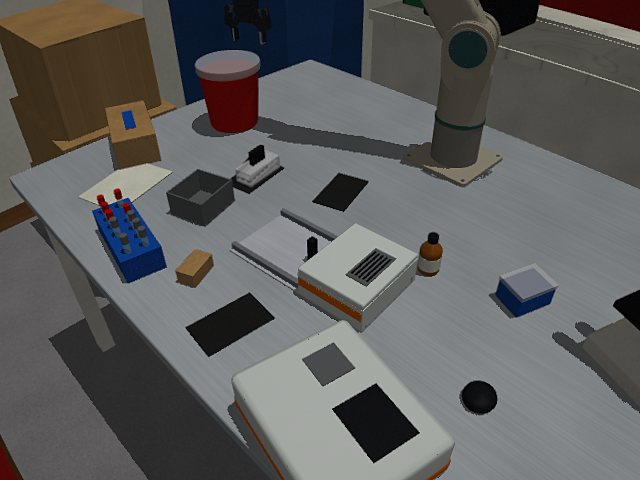

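The top view has +x up and +y to the left. The hood is at (290,243) and its runners open to the right, with the tray handle at (337,240). The tub is at (474,218). The shaker stands on the rightmost mat at (481,293), with a pen lying beside it at (510,305). The bottle is at (259,302) and the tip box at (178,327).

```bash
cat >> h.py <<'E'
def rect(P,box,zlo,zhi):
    r0,r1,c0,c1=box; Q=P[r0:r1,c0:c1].reshape(-1,3); Q=Q[(Q[:,2]>zlo)&(Q[:,2]<zhi)]
    (cx,cy),(w,h),a=cv2.minAreaRect(Q[:,:2].astype(np.float32))
    return np.round([cx,cy,w,h,a,len(Q),np.median(Q[:,2])],1)
E
python3 - <<'E'
from h import *
P=np.load('top0.npy')
print('table',np.nanmedian(P[380:420,150:300,2]))
print('hood',rect(P,(195,290,245,345),68,80))
print('station runners',rect(P,(195,290,320,420),12,24))
print('handle',rect(P,(225,255,325,350),45,75))
print('tub',rect(P,(180,255,435,510),55,72))
print('shaker low',rect(P,(255,330,450,515),25,50))
print('fin',rect(P,(255,330,450,515),65,95))
print('mat/img')
d=cv2.imread('pics/top0.png'); m=(d.max(2)<45).astype(np.uint8); m[:258]=0;m[330:]=0;m[:,:452]=0;m[:,512:]=0
ys,xs=np.nonzero(m); Q=P[ys,xs]; Q=Q[(Q[:,2]<10)]; print(cv2.minAreaRect(Q[:,:2].astype(np.float32)),np.median(Q[:,2]))
print('pen',rect(P,(280,332,492,530),6,25))
print('bottle',rect(P,(285,318,243,275),60,110)); print('tip',rect(P,(300,355,150,205),45,70))
print('obst',[rect(P,b,20,300) for b in ((110,170,415,515),(145,185,380,412),(185,260,578,640))])
# station profile along y at rows
for r in (207,240,272):print(r,np.round(P[r,320:412:6]).astype(int).tolist())
# runner edges
for c in (350,370,390,400): 
  z=P[198:285,c]; print(c,[tuple(np.round(p).astype(int)) for p in z if 12<p[2]<25])
E
```

```text
table 0.9771044812812306
hood [ 566.9  126.8  186.7  206.2    5.4 4835.    75.1]
station runners [578.3 -33.7 179.1 211.1   5.4 998.   18.2]
handle [5.761e+02 2.650e+01 1.860e+01 1.480e+01 4.000e-01 5.600e+01 6.300e+01]
tub [ 631.4 -311.8  120.6  112.3   16.5  461.    63.9]
shaker low [ 441.  -324.6  120.4   54.4   10.8  954.    43.2]
fin [ 441.2 -324.5   49.7   15.9   11.3  179.    82.1]
mat/img
((453.2039489746094, -339.2528381347656), (148.55221557617188, 108.06452178955078), 11.338345527648926) 4.7055610024203816
pen [ 419.6 -400.4  121.9   82.4    0.7  328.    10.7]
bottle [419.8 220.9  44.2  43.3  46.6 276.   70.5]
tip [ 357.3  414.4   74.1   92.    69.  1228.    57.9]
obst [array([ 840.4, -300.2,  221.7,   94.4,   79.9, 3408. ,   61.8]), array([ 780.6, -120.6,   76.7,   47.5,   23. ,  535. ,   35.7]), array([ 617.4, -676.3,  151. ,  124.1,   69.3, 2959. ,   88.6])]
207 [[669, 74, 3], [670, 59, 1], [670, 43, 2], [669, 28, 5], [670, 12, 2], [670, -4, 3], [668, -19, 11], [666, -34, 19], [665, -49, 20], [667, -65, 15], [667, -80, 14], [666, -95, 20], [666, -111, 18], [665, -126, 2
[... 1751 characters left out ...]
(524), np.int64(-103), np.int64(12)), (np.int64(513), np.int64(-102), np.int64(18)), (np.int64(510), np.int64(-102), np.int64(20)), (np.int64(508), np.int64(-102), np.int64(17)), (np.int64(505), np.int64(-101), np.int64(24)), (np.int64(503), np.int64(-102), np.int64(16))]
400 [(np.int64(671), np.int64(-131), np.int64(20)), (np.int64(668), np.int64(-131), np.int64(20)), (np.int64(665), np.int64(-130), np.int64(23)), (np.int64(581), np.int64(-130), np.int64(14)), (np.int64(515), np.int64(-127), np.int64(19)), (np.int64(513), np.int64(-127), np.int64(18)), (np.int64(511), np.int64(-127), np.int64(18)), (np.int64(509), np.int64(-128), np.int64(15)), (np.int64(506), np.int64(-127), np.int64(17))]
```

Run:
```python
import cv2
a=cv2.imread('pics/top0.png'); 
x=cv2.resize(a[190:340,430:540],None,fx=3.6,fy=3.6,interpolation=cv2.INTER_CUBIC)
b=cv2.imread('pics/scene0.png')
y=cv2.resize(b[130:200,220:300],(400,350),interpolation=cv2.INTER_CUBIC)
import numpy as np
o=np.zeros((540,800,3),np.uint8); o[:540,:396]=x; o[:350,400:]=y; cv2.imwrite('pics/crop0.png',o)
```

```text
(no output)
```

View pics/crop0.png

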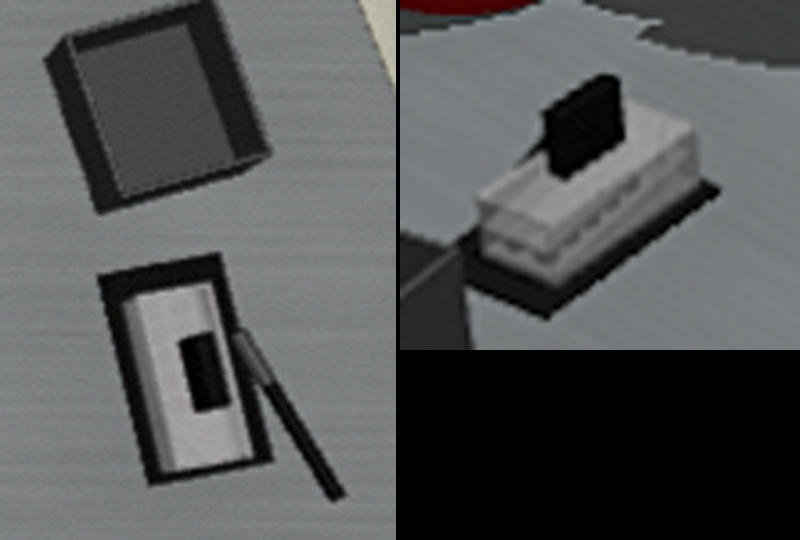

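The shaker is centred at about (441,-324) with its long axis at 11°. The station axis is yawed about 95.4°, so the tray pulls out along -y. Next I move above the handle and look with the wrist camera.

>>> send_rows(series=[[85,[0.371,0.665,0],[0,0,0.945]],[85,[0.371,0.665,0],[0,0,0.945]],[85,[0.371,0.665,0],[0,0,0.945]],[85,[0.371,0.665,0],[0,0,0.945]],[85,[0.371,0.665,0],[0,0,0.945]],[85,[0.371,0.665,0],[0,0,0.945]],[85,[0.371,0.665,0],[0,0,0.945]],[85,[0.371,0.665,0],[0,0,0.945]]])

```text
clock: 1.1
eef_pos: [398.9, -290.9, 248.2]
tool_rot: [-3.141, -0.0, 1.008]
force: [0.8, -0.3, -0.1]
width: 85.1
gripper_force: 0.0
```

>>> send_rows(series=[[85,[0.371,0.665,0],[0,0,0.945]],[85,[0.371,0.665,0],[0,0,0.945]],[85,[0.371,0.665,0],[0,0,0.945]],[85,[0.371,0.665,0],[0,0,0.945]],[85,[0.371,0.665,0],[0,0,0.945]],[85,[0.371,0.665,0],[0,0,0.945]],[85,[0.371,0.665,0],[0,0,0.945]],[85,[0.371,0.665,0],[0,0,0.945]]])

```text
clock: 2.1
eef_pos: [576.9, 28.0, 248.0]
tool_rot: [-3.141, 0.0, 1.668]
force: [1.0, -0.2, -1.0]
width: 84.8
gripper_force: 0.0
```

Run:
```python
from h import *
s=sensors.read_state(); print(s['clock'],s['eef_pos'],s['tool_rot'],s['qpos'])
d=grab('wrist','w1.png'); P=cloud(d); np.save('w1.npy',P)
print(np.round(np.linalg.inv(d['world_to_cam'])[:3],2).tolist())
m=(P[...,2]>54)&(P[...,2]<68)&(abs(P[...,0]-576)<25)&(abs(P[...,1]-26)<25)
Q=P[m];print(len(Q), cv2.minAreaRect(Q[:,:2].astype(np.float32)),np.median(Q,0))
```

```text
2.1 [576.88449483  28.02181129 247.99848382] [-3.14095969e+00  1.97128325e-04  1.66777038e+00] [ 0.14049625  0.54421066 -0.36683782  1.71796715  0.23511769  0.92354006
 -0.22370232]
[[1.0, 0.09, 0.03, 569.11], [0.1, -0.95, -0.31, 108.77], [-0.0, 0.31, -0.95, 373.11]]
405 ((575.2293701171875, 29.09872055053711), (17.32114601135254, 15.43549919128418), 5.554223537445068) [575.13527304  29.85721112  62.10134637]
```

View pics/w1.png

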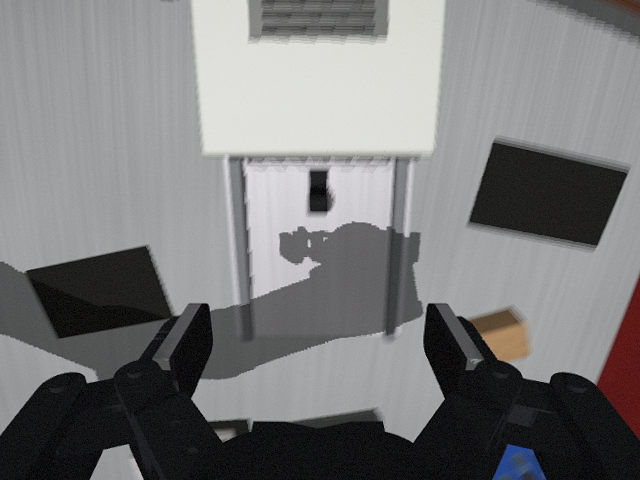

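The wrist view shows the handle at (319,190), measured at about (575,29) in world, with the tool yaw aligned. I'll descend and grip it.

>>> send_rows(series=[[60,[-0.03,0.02,-0.41],[0,0,0]],[60,[0,0,-0.41],[0,0,0]],[60,[0,0,-0.41],[0,0,0]],[60,[0,0,-0.41],[0,0,0]],[60,[0,0,-0.41],[0,0,0]],[60,[0,0,-0.41],[0,0,0]],[60,[0,0,-0.41],[0,0,0]],[60,[0,0,-0.38],[0,0,0]]])

```text
clock: 3.15
eef_pos: [574.3, 27.8, 52.2]
tool_rot: [-3.141, 0.0, 1.665]
force: [-0.8, -0.1, 0.3]
width: 60.2
gripper_force: 0.0
```

>>> send_rows(series=[[5,[0,0,0],[0,0,0]],[5,[0,0,0],[0,0,0]],[5,[0,0,0],[0,0,0]],[5,[0,0,0],[0,0,0]],[5,[0,0,0],[0,0,0]],[5,[0,0,0],[0,0,0]]])

```text
clock: 3.9
eef_pos: [575.3, 28.1, 54.3]
tool_rot: [3.14, 0.0, 1.665]
force: [-1.2, 0.8, 5.9]
width: 16.6
gripper_force: 59.7
```

Handle gripped. Pulling the tray out about 165 mm.

>>> send_rows(series=[[5,[0.01,-0.1,0],[0,0,0]],[5,[0.018,-0.18,0],[0,0,0]],[5,[0.022,-0.24,0],[0,0,0]],[5,[0.022,-0.24,0],[0,0,0]],[5,[0.022,-0.24,0],[0,0,0]],[5,[0.022,-0.24,0],[0,0,0]],[5,[0.022,-0.24,0],[0,0,0]],[5,[0.022,-0.24,0],[0,0,0]]])

```text
clock: 4.9
eef_pos: [585.2, -71.7, 54.1]
tool_rot: [3.139, -0.004, 1.668]
force: [-0.7, 7.3, 6.0]
width: 16.6
gripper_force: 59.6
```

>>> send_rows(series=[[5,[0.022,-0.24,0],[0,0,0]],[5,[0.022,-0.24,0],[0,0,0]],[5,[0.022,-0.24,0],[0,0,0]],[5,[0.022,-0.24,0],[0,0,0]],[5,[0.016,-0.16,0],[0,0,0]],[5,[0.008,-0.08,0],[0,0,0]],[5,[0,0,0],[0,0,0]]])

```text
clock: 5.78
eef_pos: [591.9, -144.3, 54.2]
tool_rot: [3.14, -0.003, 1.666]
force: [-0.7, 6.2, 6.9]
width: 16.8
gripper_force: 59.8
```

Run:
```python
from h import *
s=sensors.read_state(); print(s['clock'],s['eef_pos'],s['force'],s['width'])
d=grab('top','t2.png'); P=cloud(d); np.save('t2.npy',P)
e=d['img'][190:290,310:440]
cv2.imwrite('pics/t2c.png',cv2.resize(e,None,fx=5,fy=5,interpolation=cv2.INTER_CUBIC)[:,:,::-1])
```

```text
5.775 [ 591.87707801 -144.34413648   54.20519286] [-0.69890278  6.15950365  6.8803501 ] 16.771310636785117
```

View pics/t2c.png

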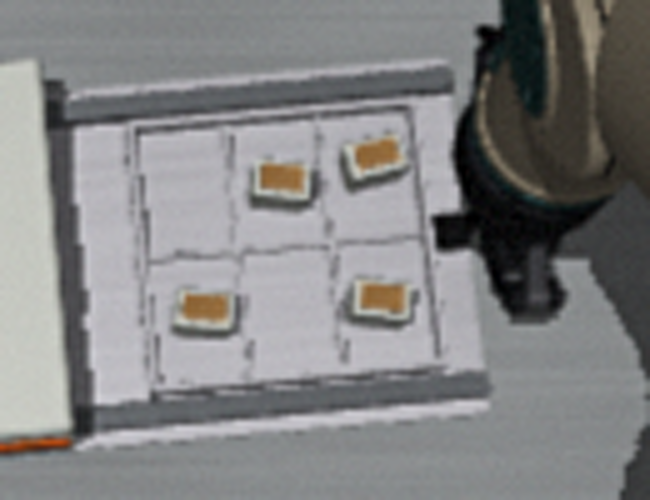

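The crop shows the tray clear of the hood, with four cartridges at crop (205,308), (282,180), (375,155) and (382,300). Release, raise, and measure.

>>> send_rows(series=[[50,[0,0,0],[0,0,0]],[60,[0,0,0],[0,0,0]],[60,[0,0,0.2],[0,0,0]],[60,[0,0,0.6],[0,0,0]],[60,[0,0,0.8],[0,0,0]],[60,[0,0,0.8],[0,0,0]],[60,[0,0,0.6],[0,0,0]],[60,[0,0,0],[0,0,0]]])

```text
clock: 6.82
eef_pos: [593.0, -147.6, 237.4]
tool_rot: [3.135, 0.002, 1.665]
force: [-0.3, -0.1, -0.2]
width: 59.9
gripper_force: 0.0
```

```bash
cat >> h.py <<'E'
def carts(d,P,lo=34,hi=60):
    img=d['img']; hsv=cv2.cvtColor(img,cv2.COLOR_RGB2HSV)
    m=((hsv[...,0]>5)&(hsv[...,0]<25)&(hsv[...,1]>80)&(P[...,2]>lo)&(P[...,2]<hi)&(P[...,0]>480)&(P[...,0]<690)&(P[...,1]<10)&(P[...,1]>-160)).astype(np.uint8)
    n,l,st,c=cv2.connectedComponentsWithStats(m)
    for i in range(1,n):
        if st[i,4]<20: continue
        Q=P[l==i]; r=cv2.minAreaRect(Q[:,:2].astype(np.float32)); print(np.round(c[i]),np.round(np.mean(Q,0),1),np.round(r[0]+r[1]+(r[2],),1),len(Q))
E
python3 - <<'E'
from h import *
s=sensors.read_state(); print(s['clock'],s['eef_pos'],s['qpos'])
d={'img':cv2.imread('pics/t2.png')[:,:,::-1].copy()};print('old top');carts(d,np.load('t2.npy'))
for n in ('top','wrist'):
  d=grab(n,n+'3.png');P=cloud(d);np.save(n+'3.npy',P);print(n);carts(d,P)
  m=(P[...,2]>56)&(P[...,2]<68)&(abs(P[...,0]-592)<25)&(abs(P[...,1]+142)<25)
  Q=P[m];print('handle',len(Q), cv2.minAreaRect(Q[:,:2].astype(np.float32)) if len(Q)>3 else 0)
E
```

```text
6.825 [ 592.99677229 -147.56217721  237.38415472] [ 0.45186788  0.60629289 -0.41110737  1.64283402  0.2860073   0.94488217
  0.03291888]
old top
[385. 220.] [624.3 -88.8  44.4] [623.6 -89.   12.2  19.3  20.3] 37
[366. 225.] [612.5 -40.9  43.7] [612.4 -41.2  11.7  19.9   1.4] 41
[386. 249.] [551.4 -90.4  44.4] [ 5.515e+02 -8.990e+01  1.110e+01  2.020e+01  4.000e-01] 43
[350. 251.] [546.   -2.1  44.5] [546.1  -2.3  17.6  10.9  89.1] 38
top
[385. 220.] [624.6 -88.6  43.6] [624.6 -88.4  11.5  19.   19.1] 38
[366. 225.] [612.5 -40.9  43.7] [612.  -41.4  11.9  20.6   5.4] 41
[386. 249.] [551.5 -90.8  43.6] [551.6 -90.4  19.9  11.   87.9] 42
[350. 251.] [546.2  -2.3  43.9] [ 5.46e+02 -2.30e+00  1.09e+01  1.76e+01  1.00e-01] 40
handle 51 ((592.433349609375, -145.0878448486328), (17.695457458496094, 16.32246971130371), 7.227653503417969)
wrist
[273.  16.] [544.2  -1.7  42.3] [544.2  -1.8  21.8  12.8  85.7] 505
[353.  78.] [610.2 -40.7  42.5] [610.3 -40.8  21.2  12.4  84.8] 436
[273. 134.] [550.  -89.5  42.5] [549.9 -89.7  21.7  12.6  84.2] 401
[361. 141.] [622.7 -88.   42.4] [622.7 -88.2  12.5  21.7  14.7] 393
handle 438 ((591.6951904296875, -143.6786346435547), (17.392866134643555, 16.24879264831543), 5.435828685760498)
```

>>> send_rows(series=[[42,[-0.36,0.48,0],[0,0,-1]],[42,[-0.36,0.48,0],[0,0,-1]],[42,[0,0,-0.6],[0,0,-0.24]],[42,[0,0,-0.6],[0,0,0]],[42,[0,0,-0.6],[0,0,0]],[42,[0,0,-0.6],[0,0,0]],[42,[0,0,-0.5],[0,0,0]],[42,[0,0,-0.33],[0,0,0]]])

```text
clock: 7.92
eef_pos: [545.6, -89.4, 36.7]
tool_rot: [-3.137, 0.0, 1.47]
force: [1.8, 0.8, 28.7]
width: 42.1
gripper_force: 17.5
```

>>> send_rows(series=[[5,[0,0,0],[0,0,0]],[5,[0,0,0],[0,0,0]],[5,[0,0,0],[0,0,0]],[5,[0,0,0],[0,0,0]],[5,[0,0,0.2],[0,0,0]],[5,[0,0,0.5],[0,0,0]],[5,[0,0,0.6],[0,0,0]],[5,[0,0,0.5],[0,0,0]]])

```text
clock: 8.93
eef_pos: [548.2, -89.6, 149.6]
tool_rot: [3.14, -0.0, 1.47]
force: [0.1, -0.3, -0.3]
width: 18.7
gripper_force: 58.7
```

>>> send_rows(series=[[5,[0.243,-0.837,0],[0,0,0.89]],[5,[0.243,-0.837,0],[0,0,0.89]],[5,[0.243,-0.837,0],[0,0,0.89]],[5,[0.243,-0.837,0],[0,0,0.89]],[5,[0.243,-0.837,0],[0,0,0.89]],[5,[0,0,-0.5],[0,0,0]],[5,[0,0,-0.5],[0,0,0]],[5,[0,0,-0.38],[0,0,0]]])

```text
clock: 9.93
eef_pos: [620.2, -340.7, 63.9]
tool_rot: [-3.141, -0.001, 1.858]
force: [0.7, -0.8, -0.2]
width: 18.8
gripper_force: 58.7
```

>>> send_rows(series=[[5,[0,0,0],[0,0,0]],[38,[0,0,0],[0,0,0]],[38,[0,0,0],[0,0,0]],[38,[0,0,0],[0,0,0]],[38,[0,0,0.4],[0,0,0]],[38,[0,0,0.5],[0,0,0]],[38,[0,0,0.5],[0,0,0]]])

```text
clock: 10.8
eef_pos: [620.8, -340.6, 150.1]
tool_rot: [3.141, 0.0, 1.858]
force: [0.5, -0.0, 0.4]
width: 38.0
gripper_force: 0.0
```

Run:
```python
from h import *
s=sensors.read_state(); print(s['clock'],s['eef_pos'],s['tool_rot'],s['qpos'])
d=grab('wrist','w4.png');P=cloud(d);carts(d,P)
d=grab('scene','s4.png');P=cloud(d);carts(d,P)
```

```text
10.8 [ 620.80342696 -340.62368615  150.06438591] [3.14126594e+00 2.83772079e-04 1.85821286e+00] [ 0.70262576  0.85340025 -0.45988167  1.41315     0.41700396  0.97158525
  0.43057305]
[260. 232.] [622.6 -87.7  43.5] [622.7 -88.   16.9  22.2  26.9] 38
[312. 233.] [544.5  -1.4  43.5] [544.8  -1.7  21.1  13.3  86.8] 36
[278. 239.] [610.5 -40.   43.3] [609.8 -39.1  23.5  13.   80.1] 38
```

View pics/w4.png

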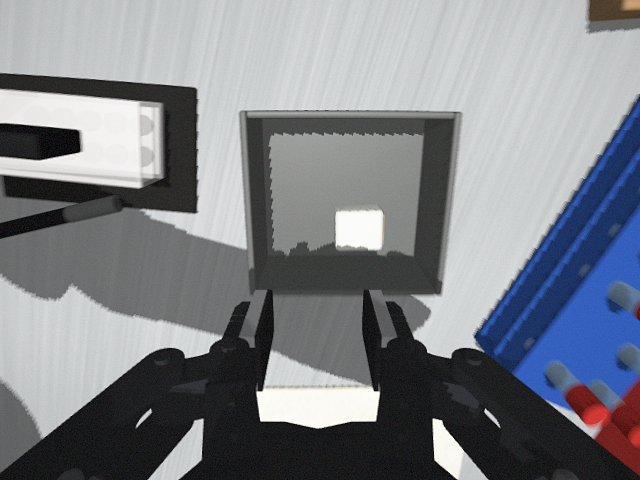

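The first cartridge is in the tub at (358,229). Next is the one at (622.6,-88).

>>> send_rows(series=[[38,[0.006,0.842,0],[0,0,-0.36]],[38,[0.006,0.842,0],[0,0,0]],[38,[0.006,0.842,0],[0,0,0]],[38,[0.006,0.842,0],[0,0,0]],[38,[0.006,0.842,0],[0,0,0]],[38,[0,0,-0.7],[0,0,0]],[38,[0,0,-0.5],[0,0,0]],[38,[0,0,-0.3],[0,0,0]]])

```text
clock: 11.9
eef_pos: [621.5, -87.9, 56.8]
tool_rot: [-3.139, -0.001, 1.827]
force: [-0.7, -0.1, -0.3]
width: 38.0
gripper_force: 0.0
```

>>> send_rows(series=[[38,[0,0,-0.23],[0,0,0]],[38,[0,0,0],[0,0,0]],[5,[0,0,0],[0,0,0]],[5,[0,0,0],[0,0,0]],[5,[0,0,0],[0,0,0]],[5,[0,0,0],[0,0,0]],[5,[0,0,0.2],[0,0,0]],[5,[0,0,0.7],[0,0,0]]])

```text
clock: 12.9
eef_pos: [620.4, -88.0, 97.7]
tool_rot: [-3.136, -0.002, 1.827]
force: [0.7, 0.0, 0.7]
width: 18.4
gripper_force: 60.0
```

>>> send_rows(series=[[5,[0,0,0.83],[0,0,0]],[5,[0,0,0],[0,0,0]]])

```text
clock: 13.15
eef_pos: [625.4, -87.9, 153.5]
tool_rot: [3.134, 0.003, 1.827]
force: [0.1, 0.6, -1.0]
width: 18.3
gripper_force: 60.0
```

>>> send_rows(series=[[5,[0.08,-0.81,0],[0,0,0.36]],[5,[0.08,-0.81,0],[0,0,0]],[5,[0.08,-0.81,0],[0,0,0]],[5,[0.08,-0.81,0],[0,0,0]],[5,[0,0,-0.6],[0,0,0]],[5,[0,0,-0.6],[0,0,0]],[5,[0,0,-0.3],[0,0,0]],[5,[0,0,0],[0,0,0]]])

```text
clock: 14.15
eef_pos: [640.6, -281.9, 57.1]
tool_rot: [-3.139, -0.002, 1.859]
force: [-0.3, -0.4, 0.4]
width: 18.3
gripper_force: 60.0
```

>>> send_rows(series=[[38,[0,0,0],[0,0,0]],[38,[0,0,0],[0,0,0]],[38,[0,0,0],[0,0,0]],[38,[0,0,0.5],[0,0,0]],[38,[0,0,0.6],[0,0,0]],[38,[0,0,0.4],[0,0,0]],[38,[0,0,0],[0,0,0]]])

```text
clock: 15.02
eef_pos: [643.4, -282.9, 151.6]
tool_rot: [3.137, 0.003, 1.858]
force: [0.0, -0.8, -0.9]
width: 38.1
gripper_force: 0.0
```

Run:
```python
from h import *
s=sensors.read_state(); print(s['clock'],s['eef_pos'],s['tool_rot'])
d=grab('scene','s5.png');P=cloud(d);carts(d,P)
d=grab('top','t5.png');P=cloud(d);carts(d,P)
```

```text
15.025 [ 643.35388798 -282.8893675   151.61073773] [3.13742314 0.00316441 1.85790273]
[313. 233.] [544.4  -0.9  43.5] [544.8  -0.6  21.5  12.1  83.8] 38
[278. 239.] [610.5 -40.   43.3] [609.3 -38.3  23.2  14.2  74.7] 38
[366. 225.] [612.5 -40.9  43.6] [612.4 -41.4  11.1  20.5   2.9] 41
[350. 251.] [546.2  -2.3  43.6] [546.1  -2.3  17.5  11.3  89.6] 40
```

>>> send_rows(series=[[38,[-0.107,0.808,0],[0,0,-0.86]],[38,[-0.107,0.808,0],[0,0,-0.86]],[38,[-0.107,0.808,0],[0,0,-0.86]],[38,[-0.107,0.808,0],[0,0,-0.86]],[38,[-0.107,0.808,0],[0,0,-0.86]],[38,[0,0,-0.7],[0,0,0]],[38,[0,0,-0.5],[0,0,0]],[38,[0,0,-0.3],[0,0,0]]])

```text
clock: 16.12
eef_pos: [607.9, -40.0, 56.0]
tool_rot: [-3.138, 0.0, 1.483]
force: [0.7, -0.5, -0.2]
width: 38.2
gripper_force: 0.0
```

>>> send_rows(series=[[38,[0,0,-0.23],[0,0,0]],[38,[0,0,0],[0,0,0]],[5,[0,0,0],[0,0,0]],[5,[0,0,0],[0,0,0]],[5,[0,0,0],[0,0,0]],[5,[0,0,0],[0,0,0]],[5,[0,0,0.2],[0,0,0]],[5,[0,0,0.7],[0,0,0]]])

```text
clock: 17.12
eef_pos: [607.5, -40.1, 97.8]
tool_rot: [-3.136, 0.0, 1.483]
force: [0.6, -0.3, -0.4]
width: 18.5
gripper_force: 60.7
```

>>> send_rows(series=[[5,[0,0,0.83],[0,0,0]],[5,[0,0,0],[0,0,0]]])

```text
clock: 17.38
eef_pos: [612.4, -39.8, 153.3]
tool_rot: [3.133, -0.001, 1.483]
force: [0.7, -0.5, -1.1]
width: 18.2
gripper_force: 60.7
```

>>> send_rows(series=[[5,[-0.012,-0.842,0],[0,0,0.86]],[5,[-0.012,-0.842,0],[0,0,0.86]],[5,[-0.012,-0.842,0],[0,0,0.86]],[5,[-0.012,-0.842,0],[0,0,0.86]],[5,[-0.012,-0.842,0],[0,0,0.86]],[5,[0,0,-0.6],[0,0,0]],[5,[0,0,-0.5],[0,0,0]],[5,[0,0,-0.3],[0,0,0]]])

```text
clock: 18.38
eef_pos: [604.5, -292.3, 62.4]
tool_rot: [-3.139, -0.002, 1.858]
force: [-0.6, -0.5, -0.5]
width: 18.1
gripper_force: 60.7
```

>>> send_rows(series=[[5,[0,0,0],[0,0,0]],[38,[0,0,0],[0,0,0]],[38,[0,0,0],[0,0,0]],[38,[0,0,0],[0,0,0]],[38,[0,0,0.4],[0,0,0]],[38,[0,0,0.6],[0,0,0]],[38,[0,0,0.4],[0,0,0]],[38,[0,0,0],[0,0,0]]])

```text
clock: 19.38
eef_pos: [607.6, -293.1, 151.4]
tool_rot: [3.138, 0.003, 1.858]
force: [0.2, 0.0, -0.2]
width: 38.4
gripper_force: 0.0
```

Run:
```python
from h import *
s=sensors.read_state(); print(s['clock'],s['eef_pos'],s['tool_rot'])
d=grab('scene','s6.png');P=cloud(d);carts(d,P)
d=grab('wrist','w6.png')
```

```text
19.375 [ 607.59289302 -293.11917316  151.38937745] [3.13770372 0.0031773  1.85790429]
[312. 233.] [544.1  -1.4  43.2] [543.9  -3.2  23.9  12.9  84.5] 37
```

View pics/w6.png

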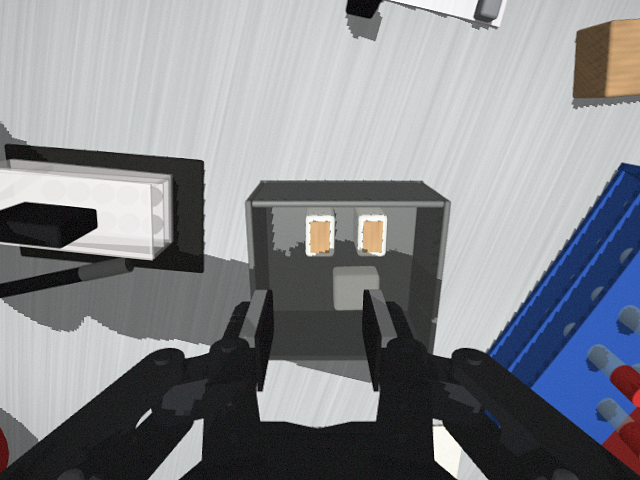

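Three cartridges are in the tub. Now the last one.

>>> send_rows(series=[[38,[-0.175,0.81,0],[0,0,-0.7]],[38,[-0.175,0.81,0],[0,0,-0.7]],[38,[-0.175,0.81,0],[0,0,-0.7]],[38,[-0.175,0.81,0],[0,0,-0.7]],[38,[-0.175,0.81,0],[0,0,-0.7]],[38,[-0.175,0.81,0],[0,0,-0.7]],[38,[0,0,-0.7],[0,0,0]],[38,[0,0,-0.5],[0,0,0]]])

```text
clock: 20.48
eef_pos: [541.7, -0.3, 74.7]
tool_rot: [-3.139, 0.0, 1.494]
force: [0.0, -0.4, 0.0]
width: 38.0
gripper_force: 0.0
```

>>> send_rows(series=[[38,[0,0,-0.3],[0,0,0]],[38,[0,0,-0.2],[0,0,0]],[38,[0,0,0],[0,0,0]],[5,[0,0,0],[0,0,0]],[5,[0,0,0],[0,0,0]],[5,[0,0,0],[0,0,0]],[5,[0,0,0],[0,0,0]],[5,[0,0,0.2],[0,0,0]]])

```text
clock: 21.48
eef_pos: [542.3, -1.1, 58.6]
tool_rot: [-3.14, 0.0, 1.492]
force: [-0.1, 0.6, -0.2]
width: 18.3
gripper_force: 59.7
```

>>> send_rows(series=[[5,[0,0,0.7],[0,0,0]],[5,[0,0,0.8],[0,0,0]],[5,[0,0,0],[0,0,0]]])

```text
clock: 21.85
eef_pos: [545.6, -0.7, 152.7]
tool_rot: [3.134, -0.001, 1.491]
force: [1.0, -0.3, -0.4]
width: 18.2
gripper_force: 59.7
```

>>> send_rows(series=[[5,[0.18,-0.81,0],[0,0,0.6]],[5,[0.18,-0.81,0],[0,0,0.6]],[5,[0.18,-0.81,0],[0,0,0.6]],[5,[0.18,-0.81,0],[0,0,0.6]],[5,[0.18,-0.81,0],[0,0,0.6]],[5,[0.18,-0.81,0],[0,0,0.6]],[5,[0.18,-0.81,0],[0,0,0.6]],[5,[0,0,-0.6],[0,0,0]]])

```text
clock: 22.85
eef_pos: [619.2, -348.7, 113.7]
tool_rot: [3.139, 0.007, 1.85]
force: [-0.4, 0.6, -0.5]
width: 18.4
gripper_force: 59.7
```

>>> send_rows(series=[[5,[0,0,-0.5],[0,0,0]],[5,[0,0,-0.3],[0,0,0]],[5,[0,0,0],[0,0,0]],[38,[0,0,0],[0,0,0]],[38,[0,0,0],[0,0,0]],[38,[0,0,0],[0,0,0]],[38,[0,0,0.5],[0,0,0]],[38,[0,0,0.9],[0,0,0]]])

```text
clock: 23.85
eef_pos: [617.1, -340.8, 147.8]
tool_rot: [-3.138, -0.003, 1.858]
force: [1.2, -0.3, 0.3]
width: 38.1
gripper_force: 0.0
```

>>> send_rows(series=[[70,[-0.6,0.2,0.4],[0,0,0]],[70,[-0.6,0.2,0.4],[0,0,0]],[70,[-0.6,0,0.4],[0,0,0]],[70,[-0.6,0,0],[0,0,0]],[70,[-0.5,0,0],[0,0,0]],[70,[0,0,0],[0,0,0]]])

```text
clock: 24.6
eef_pos: [442.2, -318.0, 221.3]
tool_rot: [-3.14, 0.001, 1.856]
force: [0.3, -0.1, 0.4]
width: 70.0
gripper_force: 0.0
```

Run:
```python
from h import *
s=sensors.read_state(); print(s['clock'],s['eef_pos'],s['tool_rot'])
d=grab('wrist','w7.png');P=cloud(d)
print('fin',rect(P,(0,480,0,640),72,92))
d=grab('top','t7.png');T=cloud(d)
print('top fin',rect(T,(255,330,450,515),72,95))
import itertools
# mat centre from corners in first top image
f=lambda u,v:np.nanmedian(np.load('top0.npy')[v-1:v+2,u-1:u+2].reshape(-1,3),0)
for u,v in [(481,292)]: print(f(u,v))
```

```text
24.6 [ 442.16813284 -318.00244773  221.29811576] [-3.13952068e+00  7.32659171e-04  1.85584287e+00]
fin [ 352.  -441.7  312.2  146.    72.6 1886.    82.4]
top fin [ 441.1 -324.3   49.6   14.7   10.9  153.    82.8]
[ 445.6788184  -316.68193994   49.12388054]
```

View pics/w7.png

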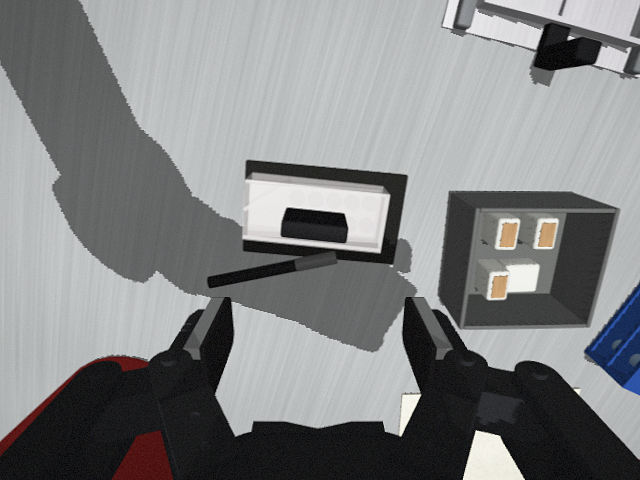

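All four cartridges are in the tub. I'll zoom on the shaker to find the mouth end.

Run:
```python
from h import *
a=cv2.imread('pics/w7.png')[150:275,235:415]; b=cv2.convertScaleAbs(a,alpha=1.0)
g=cv2.resize(b,None,fx=4.4,fy=4.4,interpolation=cv2.INTER_CUBIC).astype(float)
g=np.clip((g-120)*1.9,0,255); cv2.imwrite('pics/w7c.png',g)
```

```text
[ WARN:0@0.277] global loadsave.cpp:1063 imwrite_ Unsupported depth image for selected encoder is fallbacked to CV_8U.
```

View pics/w7c.png

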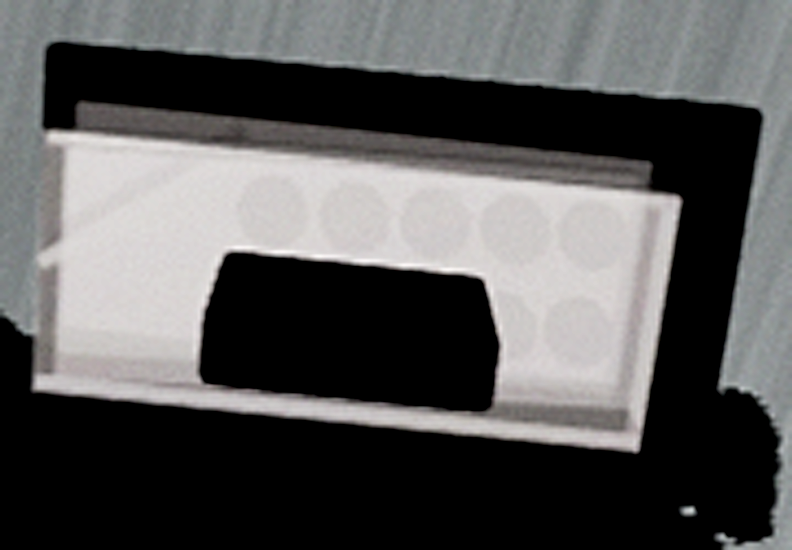

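The funnel wall and the free left end put the mouth at the world -x end, on the -y side, so shaker yaw is about 10.9°. Next I turn the tool -95° over the shaker, take empty-tray reference pictures, and grip.

>>> send_rows(series=[[45,[-0.028,-0.1,0],[0,0,-0.954]],[45,[0,0,0],[0,0,-0.954]],[45,[0,0,0],[0,0,-0.954]],[45,[0,0,0],[0,0,-0.954]],[45,[0,0,0],[0,0,-0.954]],[45,[0,0,0],[0,0,-0.954]],[45,[0,0,0],[0,0,-0.954]],[45,[0,0,0],[0,0,-0.954]]])

```text
clock: 25.7
eef_pos: [444.7, -322.8, 220.8]
tool_rot: [3.14, -0.001, 1.191]
force: [0.6, 0.4, 0.7]
width: 44.9
gripper_force: 0.0
```

>>> send_rows(series=[[45,[0,0,0],[0,0,-0.954]],[45,[0,0,0],[0,0,-0.954]],[45,[0,0,0],[0,0,-0.954]],[45,[0,0,0],[0,0,-0.954]],[45,[0,0,0],[0,0,-0.954]],[45,[0,0,0],[0,0,-0.954]],[45,[0,0,0],[0,0,-0.954]],[45,[0,0,0],[0,0,-0.954]]])

```text
clock: 26.7
eef_pos: [444.7, -322.8, 220.8]
tool_rot: [3.141, -0.001, 0.525]
force: [0.1, -1.1, -0.5]
width: 44.7
gripper_force: 0.0
```

>>> send_rows(series=[[45,[0,0,0],[0,0,-0.954]],[45,[0,0,0],[0,0,-0.954]],[45,[0,0,0],[0,0,-0.954]],[45,[0,0,0],[0,0,-0.954]],[45,[0,0,0],[0,0,0]]])

```text
clock: 27.32
eef_pos: [444.5, -322.8, 220.7]
tool_rot: [3.141, -0.001, 0.196]
force: [-0.7, 0.5, -0.2]
width: 45.1
gripper_force: 0.0
```

Run:
```python
from h import *
s=sensors.read_state(); print(s['clock'],s['eef_pos'],s['tool_rot'],s['qpos'])
d=grab('scene','sref.png'); d=grab('top','tref.png')
T=cloud(d); np.save('tref.npy',T); print('top fin',rect(T,(255,330,450,515),72,95))
d=grab('wrist','w8.png'); P=cloud(d); Q=P.reshape(-1,3); Q=Q[(Q[:,2]>76)&(Q[:,2]<88)&(abs(Q[:,0]-441)<45)&(abs(Q[:,1]+324)<40)]
print(len(Q),cv2.minAreaRect(Q[:,:2].astype(np.float32)) if len(Q)>3 else '')
# mat centre via wrist w7/top0 hand corners
def hit(d,uv,z):
    f=240/np.tan(np.radians(d['vfov'])/2);K=np.array([[f,0,d['cx']],[0,f,d['cy']],[0,0,1]])
    n=cv2.undistortPoints(np.array(uv,float).reshape(-1,1,2),K,np.array([d['k1'],0,0,0.])).reshape(-1,2)
    M=np.linalg.inv(d['world_to_cam']);r=np.c_[n,np.ones(len(n))]@M[:3,:3].T;o=M[:3,3]
    return o+r*((z-o[2])/r[:,2:])
d=get_image('top')
c=[(430+x/3.6-.5,190+y/3.6-.5) for x,y in [(98,275),(218,253),(270,460),(150,485)]]
X=hit(d,c,4);print(np.round(X,1),X.mean(0))
```

```text
27.325 [ 444.46670063 -322.75080954  220.74126103] [ 3.14109205e+00 -9.37259738e-04  1.95844680e-01] [ 0.63602254  0.51795192 -0.08742208  1.83129736  0.06026794  0.79386979
 -0.85716723]
top fin [ 441.1 -324.3   49.6   14.3   13.6  135.    82.8]
1228 ((441.02398681640625, -324.0060729980469), (49.6423454284668, 13.874099731445312), 10.506717681884766)
[[ 516.1 -273.1    4. ]
 [ 532.1 -358.5    4. ]
 [ 387.7 -385.4    4. ]
 [ 370.4 -301.8    4. ]] [ 451.5798388  -329.69965753    4.        ]
```

>>> send_rows(series=[[45,[-0.058,-0.02,-0.6],[0,0,-0.06]],[45,[0,0,-0.6],[0,0,0]],[45,[0,0,-0.6],[0,0,0]],[45,[0,0,-0.4],[0,0,0]],[45,[0,0,-0.2],[0,0,0]],[45,[0,0,-0.15],[0,0,0]],[45,[0,0,0],[0,0,0]]])

```text
clock: 28.4
eef_pos: [439.6, -324.5, 67.7]
tool_rot: [3.142, -0.0, 0.188]
force: [0.7, -0.2, 0.9]
width: 45.2
gripper_force: 0.0
```

>>> send_rows(series=[[3,[0,0,0],[0,0,0]],[3,[0,0,0],[0,0,0]],[3,[0,0,0],[0,0,0]],[3,[0,0,0],[0,0,0]],[3,[0,0,0],[0,0,0]],[3,[0,0,0],[0,0,0]]])

```text
clock: 29.15
eef_pos: [440.1, -324.9, 68.6]
tool_rot: [3.14, -0.001, 0.188]
force: [-0.8, -0.5, 6.5]
width: 13.4
gripper_force: 59.6
```

The shaker is gripped. Lift it with the mouth tipped up and carry it to the first field.

>>> send_rows(series=[[3,[0,0,0.15],[0,0,0]],[3,[0,0,0.35],[0,0,0]],[3,[0,0,0.5],[-0.18,0.98,0]],[3,[0,0,0.4],[-0.18,0.98,0]],[3,[0.12,0.13,0.2],[0,0,-0.54]],[3,[0.25,0.27,0],[0,0,-0.54]],[3,[0.35,0.38,0],[0,0,0]],[3,[0.38,0.41,0],[0,0,0]]])

```text
clock: 30.15
eef_pos: [505.5, -252.3, 163.8]
tool_rot: [-3.14, 0.175, 0.093]
force: [0.3, -0.5, -2.3]
width: 12.8
gripper_force: 58.6
```

>>> send_rows(series=[[3,[0.4,0.43,0],[0,0,0]],[3,[0.4,0.43,0],[0,0,0]],[3,[0.4,0.43,0],[0,0,0]],[3,[0.4,0.43,0],[0,0,0]],[3,[0.4,0.43,0],[0,0,0]],[3,[0.38,0.4,0],[0,0,0]],[3,[0.28,0.3,0],[0,0,0]],[3,[0.15,0.15,0],[0,0,0]]])

```text
clock: 31.15
eef_pos: [674.3, -71.1, 163.3]
tool_rot: [-3.139, 0.175, 0.096]
force: [0.4, 1.2, -1.8]
width: 13.1
gripper_force: 58.6
```

Run:
```python
from h import *
s=sensors.read_state(); print(s['clock'],s['eef_pos'],s['tool_rot'],s['qpos'],s['width'])
d=grab('wrist','w9.png'); d2=grab('scene','s9.png')
cv2.imwrite('pics/c9.png',np.vstack([d['img'][130:430,:],d2['img'][130:430]])[:,:,::-1])
```

```text
31.15 [674.2794079  -71.09223511 163.26178003] [-3.13919018  0.17461875  0.0957497 ] [ 0.04485993  0.8468378   0.01463161  1.32356473  0.01410658  1.14429
 -1.42670452] 13.120224837360603
```

View pics/c9.png

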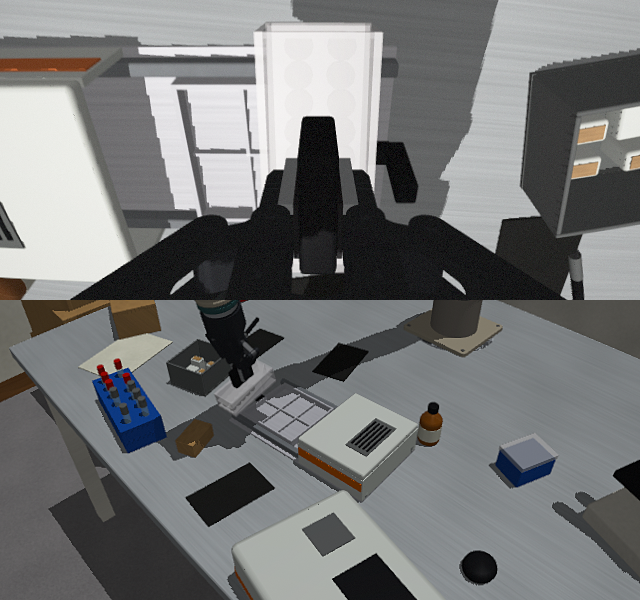

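Now a small first dip of 16° with a light shake, then tip back and check with wrist depth.

>>> send_rows(series=[[3,[0,0,-0.15],[0.08,-0.87,0]],[3,[0,0,-0.15],[0.08,-0.87,0]],[3,[0,0,-0.15],[0.08,-0.87,0]],[3,[0,0,-0.15],[0.08,-0.87,0]],[3,[0,0,-0.15],[0.08,-0.87,0]],[3,[0,0,-0.15],[0.08,-0.87,0]],[3,[0.12,0,0],[0,0,0]],[3,[-0.12,0,0],[0,0,0]]])

```text
clock: 32.25
eef_pos: [675.9, -73.9, 110.8]
tool_rot: [3.141, -0.286, 0.093]
force: [0.1, -0.1, -1.3]
width: 12.7
gripper_force: 58.7
```

>>> send_rows(series=[[3,[0,0,0],[0,0,0]],[3,[0,0,0.2],[-0.09,0.99,0]],[3,[0,0,0.2],[-0.09,0.99,0]],[3,[0,-0.2,0.3],[-0.09,0.99,0]],[3,[0,-0.4,0.4],[-0.09,0.99,0]],[3,[0,-0.5,0.4],[-0.09,0.99,0]],[3,[0,-0.5,0.3],[0,0,0]],[3,[0,-0.2,0],[0,0,0]]])

```text
clock: 33.25
eef_pos: [675.1, -183.9, 219.4]
tool_rot: [3.14, 0.147, 0.091]
force: [-0.0, 0.1, -3.3]
width: 13.1
gripper_force: 58.7
```

```bash
cat >> h.py <<'E'
C=np.array([582.5,-43.6]); UX=np.array([-.094,.9956]); UY=np.array([-.9956,-.094])
def tmap(P):
    """tray-frame coords of all pixels"""
    d=P[...,:2]-C; return d@UX,d@UY
def tabs(P,verbose=True,lo=13,hi=26,dx=0,dy=0):
    tx,ty=tmap(P); tx=tx-dx;ty=ty-dy
    m=(abs(tx)<70)&(abs(ty)<65)&(P[...,2]>lo)&(P[...,2]<hi)
    m&=(abs(abs(tx)-24)>3)&(abs(ty)>3)
    m=m.astype(np.uint8); m=cv2.morphologyEx(m,cv2.MORPH_OPEN,np.ones((2,2),np.uint8))
    n,l,st,c=cv2.connectedComponentsWithStats(m)
    for i in range(1,n):
        if st[i,4]<15: continue
        k=l==i; print('blob px',np.round(c[i]),'n',st[i,4],'t',np.round([tx[k].mean(),ty[k].mean(),np.median(P[k][:,2])],1),'ext',np.round([np.ptp(tx[k]),np.ptp(ty[k])],0))
    for xl,xh in ((-70,-25),(-23,23),(25,70)):
        print([int(((tx>xl)&(tx<xh)&(ty>a)&(ty<b)&np.isfinite(P[...,2])&(P[...,2]<30)).sum()) for a,b in ((-65,-2),(2,65))],end=' ')
    print('visible px')
E
python3 - <<'E'
from h import *
s=sensors.read_state(); print(s['clock'],s['eef_pos'],s['tool_rot'],s['width'])
d=grab('wrist','w10.png'); P=cloud(d); np.save('w10.npy',P); tabs(P)
d=grab('top','t10.png'); P=cloud(d); np.save('t10.npy',P); print('top');tabs(P)
E
```

```text
33.25 [ 675.13225613 -183.91932753  219.41400523] [3.13981617 0.14661988 0.09075357] 13.098337994189412
[2599, 2110] [2697, 2195] [2384, 1912] visible px
top
[408, 407] [419, 432] [409, 416] visible px
```

View pics/w10.png

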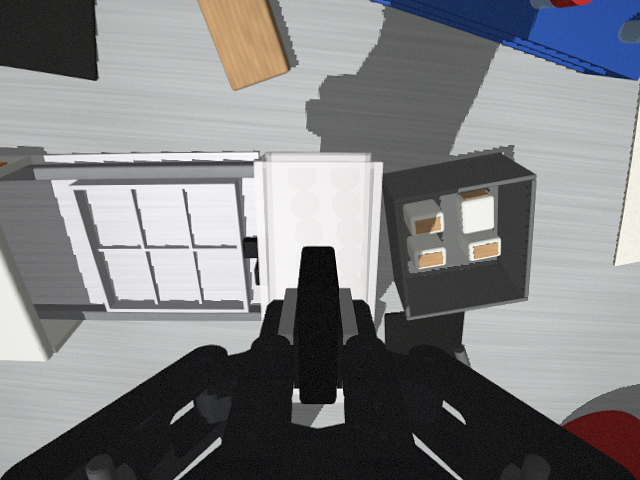

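The tray is fully visible and empty, so nothing came out. Trying a deeper dip of 24° with more shaking.

>>> send_rows(series=[[3,[0,0.2,-0.1],[0,0,0]],[3,[0,0.4,-0.2],[0.08,-0.926,0]],[3,[0,0.5,-0.3],[0.08,-0.926,0]],[3,[0,0.5,-0.4],[0.08,-0.926,0]],[3,[-0.07,0.27,-0.4],[0.08,-0.926,0]],[3,[0,0,-0.3],[0.08,-0.926,0]],[3,[0,0,-0.1],[0.08,-0.926,0]],[3,[0,0,0],[0.08,-0.926,0]]])

```text
clock: 34.35
eef_pos: [663.4, -73.2, 106.3]
tool_rot: [3.123, -0.313, 0.095]
force: [-0.5, -1.3, -2.8]
width: 12.8
gripper_force: 58.8
```

>>> send_rows(series=[[3,[0.15,0,0],[0,0,0]],[3,[-0.15,0,0],[0,0,0]],[3,[0,0,0.2],[-0.09,0.99,0]],[3,[0,0,0.2],[-0.09,0.99,0]],[3,[0,-0.2,0.3],[-0.09,0.99,0]],[3,[0,-0.4,0.4],[-0.09,0.99,0]],[3,[0,-0.5,0.4],[-0.09,0.99,0]],[3,[0.07,-0.5,0.3],[-0.09,0.99,0]]])

```text
clock: 35.35
eef_pos: [670.2, -171.7, 217.5]
tool_rot: [3.124, 0.205, 0.095]
force: [1.3, -0.4, -2.1]
width: 13.2
gripper_force: 58.8
```

>>> send_rows(series=[[3,[0,-0.27,0],[-0.05,0.5,0]],[3,[0,0,0],[0,0,0]]])

```text
clock: 35.6
eef_pos: [670.1, -188.7, 214.8]
tool_rot: [3.122, 0.248, 0.092]
force: [-0.1, 0.7, -2.1]
width: 13.1
gripper_force: 58.7
```

```bash
cat > chk.py <<'E'
import sys
from h import *
s=sensors.read_state(); print(s['clock'],s['eef_pos'],s['tool_rot'],s['width'])
n=sys.argv[1]
d=grab('wrist',n+'.png'); P=cloud(d); np.save(n+'.npy',P); tabs(P)
E
python3 chk.py w11
```

```text
35.6 [ 670.08756542 -188.69869521  214.76721355] [3.12192903 0.24832321 0.09229646] 13.141445146375334
[2814, 2150] [2919, 2252] [2542, 2003] visible px
```

>>> send_rows(series=[[3,[0,0.25,0],[0.08,-0.85,0]],[3,[0,0.45,-0.17],[0.08,-0.85,0]],[3,[0,0.5,-0.3],[0.08,-0.85,0]],[3,[0,0.45,-0.3],[0.08,-0.85,0]],[3,[-0.08,0.28,-0.3],[0.08,-0.85,0]],[3,[0,0,-0.3],[0.08,-0.85,0]],[3,[0,0,-0.3],[0.08,-0.85,0]],[3,[0,0,0],[0.08,-0.85,0]]])

```text
clock: 36.65
eef_pos: [661.6, -71.7, 114.2]
tool_rot: [3.122, -0.343, 0.092]
force: [34.9, 21.5, 3.2]
width: 13.4
gripper_force: 59.3
```

>>> send_rows(series=[[3,[0,0,0],[0.08,-0.85,0]],[3,[0,0,0],[0.08,-0.85,0]],[3,[0,0,0],[0,0,0]],[3,[0.1,0,0],[0,0,0]],[3,[-0.1,0,0],[0,0,0]],[3,[0,0,0.2],[-0.08,0.9,0]]])

```text
clock: 37.4
eef_pos: [658.0, -79.8, 122.4]
tool_rot: [3.103, -0.307, 0.094]
force: [1.2, -1.6, -3.3]
width: 13.0
gripper_force: 59.6
```

>>> send_rows(series=[[3,[0,0,0.2],[-0.08,0.9,0]],[3,[0,0,0.2],[-0.08,0.9,0]],[3,[0,0,0.3],[-0.08,0.9,0]],[3,[0,-0.3,0.3],[-0.08,0.9,0]],[3,[0,-0.5,0.3],[-0.08,0.9,0]],[3,[0,-0.5,0.3],[-0.08,0.9,0]],[3,[0.08,-0.5,0],[-0.08,0.9,0]],[3,[0,-0.2,0],[0,0,0]]])

```text
clock: 38.4
eef_pos: [666.6, -199.5, 218.8]
tool_rot: [3.111, 0.236, 0.093]
force: [0.3, 0.6, -2.2]
width: 13.3
gripper_force: 59.6
```

```bash
python3 chk.py w12
```

```text
38.4 [ 666.60487823 -199.49739159  218.8151978 ] [3.11106634 0.2359982  0.09266795] 13.270783649109537
[2868, 2165] [2942, 2306] [2584, 2018] visible px
```

Run:
```python
from h import *
a=[cv2.imread(f'pics/w{i}.png',0) for i in (10,11,12)]
A=[np.load(f'w{i}.npy') for i in (10,11,12)]
for n,i in zip((10,11,12),a):
    p,r=cv2.phaseCorrelate(a[0][155:285,255:385].astype(np.float64),i[155:285,255:385].astype(np.float64)); print(n,np.round(p,2),r)
# shaker back-end outline rows
for n,i in zip((10,11,12),a): print(n,i[140:175:3,320].tolist(), i[200,240:270:2].tolist(), i[200,370:400:2].tolist())
T=np.load('tref.npy'); print('block',rect(T,(140,190,375,415),20,60))
s=sensors.read_state(); print(s['qpos'])
o=np.hstack([a[0][140:300,240:400],a[1][140:300,240:400],a[2][140:300,240:400]]); cv2.imwrite('pics/c12.png',cv2.resize(o,(798,266)))
```

```text
10 [0.5 0.5] 1.0
11 [0.51 0.52] 0.7037499089093123
12 [0.62 0.51] 0.7902918654987248
10 [180, 159, 140, 107, 143, 213, 227, 206, 242, 242, 241, 240] [102, 117, 200, 239, 239, 239, 239, 239, 246, 246, 247, 244, 204, 197, 233] [187, 180, 231, 230, 232, 211, 99, 50, 50, 50, 48, 48, 58, 64, 66]
11 [105, 106, 104, 103, 143, 217, 229, 208, 240, 238, 240, 239] [237, 240, 239, 240, 239, 241, 161, 197, 243, 246, 245, 248, 205, 201, 231] [185, 196, 236, 235, 232, 206, 41, 51, 48, 52, 66, 66, 60, 67, 65]
12 [98, 104, 102, 102, 139, 214, 225, 205, 239, 240, 239, 239] [145, 208, 204, 201, 202, 173, 112, 113, 235, 242, 242, 245, 197, 191, 229] [183, 177, 229, 228, 231, 201, 61, 90, 126, 125, 119, 130, 128, 86, 90]
block [ 780.9 -119.2   77.4   46.6   23.   534.    35.5]
[ 0.52348318  0.93745572 -0.74241961  1.15380503  0.61998228  1.50077678
 -1.66038365]
```

View pics/c12.png

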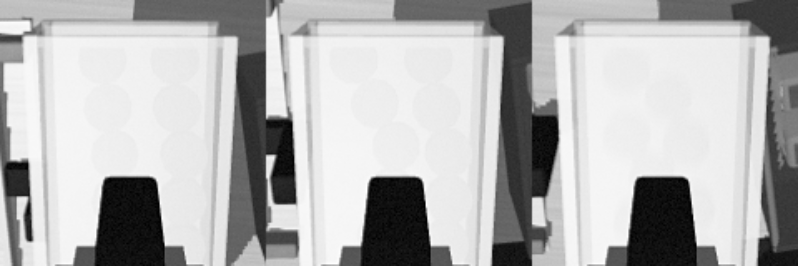

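The shaker hasn't slipped in the grip and the tablets are moving inside. The dip stalled near 20° with a force spike, so I'll repeat it higher up and log the joints.

>>> send_rows(series=[[3,[0,0.25,-0.1],[0,0,0]],[3,[0,0.45,-0.2],[0,0,0]],[3,[0,0.5,-0.3],[0,0,0]],[3,[0,0.5,-0.2],[0,0,0]],[3,[0,0.4,-0.2],[0,0,0]],[3,[0,0,0],[0.08,-0.85,0]],[3,[0,0,0],[0.08,-0.85,0]],[3,[0,0,0],[0.08,-0.85,0]]])

```text
clock: 39.45
eef_pos: [663.9, -69.6, 160.1]
tool_rot: [3.11, 0.012, 0.096]
force: [-0.7, 0.2, -1.2]
width: 13.4
gripper_force: 59.6
```

```bash
python3 -c "
from h import *
s=sensors.read_state(); print(s['eef_pos'],s['tool_rot'],s['qpos'],s['force'],s['tau'])"
```

```text
[663.91716292 -69.64076945 160.12548789] [3.11024188 0.01180183 0.0961228 ] [ 0.45712083  0.86397808 -0.76671334  1.52585184  0.69281585  1.04940834
 -1.97621954] [-0.69334073  0.18477458 -1.18421564] [ -1.46560751 -60.22634268 -12.01777071 -17.16522753  -0.21158739
   1.02755483   0.30864615]
```

>>> send_rows(series=[[3,[0,0,0],[0.08,-0.85,0]],[3,[0,0,0],[0.08,-0.85,0]],[3,[0,0,0],[0.08,-0.85,0]],[3,[0,0,0],[0,0,0]]])

```text
clock: 39.95
eef_pos: [662.4, -71.2, 159.9]
tool_rot: [3.108, -0.207, 0.095]
force: [-0.2, 0.2, -2.0]
width: 12.9
gripper_force: 59.7
```

```bash
python3 -c "
from h import *
s=sensors.read_state(); print(s['eef_pos'],s['tool_rot'],s['qpos'],s['force'],s['tau'])"
```

```text
[662.44293907 -71.21725486 159.85853787] [ 3.10846281 -0.2066492   0.09505759] [ 0.50467427  0.77392851 -0.73468769  1.74693832  0.82883149  0.71421578
 -2.12417727] [-0.17410401  0.22289821 -1.99634185] [  0.23213302 -56.70698762 -10.72145641 -15.19008458   0.64234028
  -1.24762159  -0.20739379]
```

The dip runs wrist joint 6 towards its lower limit. I'll turn the shaker 180° so the mouth points away from the robot and the dip uses the other half of that joint's range.

>>> send_rows(series=[[3,[0,0,0.2],[-0.08,0.88,0]],[3,[0,0,0.2],[-0.08,0.88,0]],[3,[0,0,0.2],[-0.08,0.88,0]],[3,[0,0,0.2],[-0.08,0.88,0]],[3,[0,0,0.2],[-0.08,0.88,0]],[3,[-0.077,-0.053,0],[0,0,1]],[3,[-0.077,-0.053,0],[0,0,1]],[3,[-0.077,-0.053,0],[0,0,1]]])

```text
clock: 40.95
eef_pos: [651.3, -80.7, 219.9]
tool_rot: [3.111, 0.176, 0.36]
force: [-0.9, -0.3, -2.1]
width: 13.4
gripper_force: 59.7
```

>>> send_rows(series=[[3,[-0.077,-0.053,0],[0,0,1]],[3,[-0.077,-0.053,0],[0,0,1]],[3,[-0.077,-0.053,0],[0,0,1]],[3,[-0.077,-0.053,0],[0,0,1]],[3,[-0.077,-0.053,0],[0,0,1]],[3,[-0.077,-0.053,0],[0,0,1]],[3,[-0.077,-0.053,0],[0,0,1]],[3,[-0.077,-0.053,0],[0,0,1]]])

```text
clock: 41.95
eef_pos: [614.3, -106.5, 220.1]
tool_rot: [3.11, 0.174, 1.057]
force: [-0.2, -0.1, -2.9]
width: 13.2
gripper_force: 59.7
```

>>> send_rows(series=[[3,[-0.077,-0.053,0],[0,0,1]],[3,[-0.077,-0.053,0],[0,0,1]],[3,[-0.077,-0.053,0],[0,0,1]],[3,[-0.077,-0.053,0],[0,0,1]],[3,[-0.077,-0.053,0],[0,0,1]],[3,[-0.077,-0.053,0],[0,0,1]],[3,[-0.077,-0.053,0],[0,0,1]],[3,[-0.077,-0.053,0],[0,0,1]]])

```text
clock: 42.95
eef_pos: [577.4, -132.3, 220.1]
tool_rot: [3.109, 0.173, 1.755]
force: [-0.1, 0.4, -2.9]
width: 13.2
gripper_force: 59.7
```

>>> send_rows(series=[[3,[-0.077,-0.053,0],[0,0,1]],[3,[-0.077,-0.053,0],[0,0,1]],[3,[-0.077,-0.053,0],[0,0,1]],[3,[-0.077,-0.053,0],[0,0,1]],[3,[-0.077,-0.053,0],[0,0,1]],[3,[-0.077,-0.053,0],[0,0,1]],[3,[-0.077,-0.053,0],[0,0,1]],[3,[-0.077,-0.053,0],[0,0,1]]])

```text
clock: 43.95
eef_pos: [540.5, -157.9, 220.2]
tool_rot: [3.108, 0.174, 2.453]
force: [-0.0, -0.4, -2.3]
width: 12.7
gripper_force: 59.7
```

>>> send_rows(series=[[3,[-0.077,-0.053,0],[0,0,1]],[3,[-0.077,-0.053,0],[0,0,1]],[3,[-0.077,-0.053,0],[0,0,1]],[3,[-0.077,-0.053,0],[0,0,1]],[3,[-0.077,-0.053,0],[0,0,1]],[3,[-0.077,-0.053,0],[0,0,1]],[3,[-0.077,-0.053,0],[0,0,1]],[3,[-0.077,-0.053,0],[0,0,1]]])

```text
clock: 44.95
eef_pos: [503.6, -183.6, 220.3]
tool_rot: [3.107, 0.175, -3.132]
force: [0.5, 0.4, -3.1]
width: 13.3
gripper_force: 59.7
```

```bash
python3 chk.py w13;  python3 -c "
from h import *
s=sensors.read_state(); print(s['qpos'],R.from_euler('xyz',s['tool_rot']).as_matrix().round(3).tolist())"
```

```text
44.95 [ 503.64929568 -183.5715598   220.26362341] [ 3.10669046  0.17460789 -3.13245344] 13.303612620308119
[1994, 2534] [2108, 2684] [1898, 2406] visible px
[ 1.11564852  0.74119049 -1.2320021   1.97954149  0.89290697  0.88026063
  1.04026016] [[-0.985, -0.016, 0.172], [-0.01, 0.999, 0.036], [-0.173, 0.034, -0.984]]
```

>>> send_rows(series=[[3,[0,0.15,-0.1],[-0.39,0,0.9]],[3,[0,0.35,-0.3],[0,0,0]],[3,[0,0.4,-0.4],[-0.08,0.85,0]],[3,[0,0.28,-0.4],[-0.08,0.85,0]],[3,[0,0,-0.4],[-0.08,0.85,0]],[3,[0,0,-0.2],[-0.08,0.85,0]],[3,[0,0,0],[-0.08,0.85,0]],[3,[0,0,0],[-0.08,0.85,0]]])

```text
clock: 46.0
eef_pos: [504.4, -112.5, 112.1]
tool_rot: [-3.14, -0.275, -3.052]
force: [-0.6, -0.7, -2.6]
width: 12.9
gripper_force: 59.7
```

>>> send_rows(series=[[3,[0,0,0],[-0.08,0.85,0]],[3,[0,0,0],[-0.08,0.85,0]],[3,[0,0,0],[0,0,0]],[3,[0,0,0],[0,0,0]]])

```text
clock: 46.5
eef_pos: [503.8, -113.4, 112.0]
tool_rot: [-3.139, -0.421, -3.052]
force: [-0.8, -0.8, -1.9]
width: 13.0
gripper_force: 59.7
```

```bash
python3 chk.py w14;  python3 -c "
from h import *
s=sensors.read_state(); print(s['qpos'])"
```

```text
46.5 [ 503.76165247 -113.38964161  111.96176253] [-3.13854213 -0.42094832 -3.05201612] 13.041759219126781
[0, 858] [216, 835] [23, 2702] visible px
[ 0.63319568  1.03522086 -0.98457335  1.63498648  0.75465291  1.4026127
  1.06872737]
```

>>> send_rows(series=[[3,[0.15,0,0],[0,0,0]],[3,[-0.15,0,0],[0,0,0]],[3,[0,0,0],[0.08,-0.9,0]],[3,[0,0,0.2],[0.08,-0.9,0]],[3,[0,0,0.4],[0.08,-0.9,0]],[3,[0,-0.3,0.5],[0.08,-0.9,0]],[3,[0,-0.5,0.5],[0.08,-0.9,0]],[3,[0,-0.4,0.2],[0.08,-0.9,0]]])

```text
clock: 47.55
eef_pos: [503.1, -187.2, 221.4]
tool_rot: [-3.136, 0.054, -3.053]
force: [-0.4, -0.5, -3.7]
width: 13.2
gripper_force: 59.7
```

>>> send_rows(series=[[3,[0,0,0],[0,0,0]]])

```text
clock: 47.68
eef_pos: [501.3, -189.2, 220.2]
tool_rot: [-3.135, 0.049, -3.058]
force: [-1.2, 0.4, -2.5]
width: 12.9
gripper_force: 59.7
```

```bash
python3 chk.py w15
```

```text
47.675 [ 501.25163136 -189.20438111  220.18057365] [-3.1349806   0.04908176 -3.05783809] 12.916040166525518
[2215, 2623] [2250, 2700] [1988, 2360] visible px
```

>>> send_rows(series=[[3,[0,0.25,-0.1],[0,0,0]],[3,[0,0.45,-0.3],[-0.08,0.87,0]],[3,[0.08,0.4,-0.4],[-0.08,0.87,0]],[3,[0.09,0.19,-0.4],[-0.08,0.87,0]],[3,[0,0,-0.4],[-0.08,0.87,0]],[3,[0,0,-0.13],[-0.08,0.87,0]],[3,[0,0,0],[-0.08,0.87,0]],[3,[0,0,0],[-0.08,0.87,0]]])

```text
clock: 48.72
eef_pos: [513.9, -106.9, 115.3]
tool_rot: [-3.138, -0.486, -3.05]
force: [-0.1, -0.8, -2.8]
width: 13.2
gripper_force: 59.7
```

>>> send_rows(series=[[3,[0,0,0],[-0.08,0.87,0]],[3,[0.2,0,0],[0,0,0]],[3,[-0.2,0,0],[0,0,0]],[3,[0.2,0,0],[0,0,0]],[3,[-0.2,0,0],[0,0,0]],[3,[0,0,0],[0.08,-0.9,0]],[3,[0,0,0.2],[0.08,-0.9,0]],[3,[0,0,0.4],[0.08,-0.9,0]]])

```text
clock: 49.72
eef_pos: [513.3, -107.1, 151.1]
tool_rot: [-3.138, -0.323, -3.051]
force: [-0.7, -0.8, -1.5]
width: 12.9
gripper_force: 59.7
```

>>> send_rows(series=[[3,[0,-0.3,0.5],[0.08,-0.9,0]],[3,[0,-0.5,0.4],[0.08,-0.9,0]],[3,[-0.09,-0.3,0.2],[0.08,-0.9,0]],[3,[-0.08,-0.19,0],[0.08,-0.9,0]],[3,[0,0,0],[0,0,0]]])

```text
clock: 50.35
eef_pos: [501.8, -186.5, 217.5]
tool_rot: [-3.136, -0.01, -3.054]
force: [0.4, -0.0, -3.1]
width: 12.8
gripper_force: 59.7
```

```bash
python3 chk.py w16
python3 - <<'E'
from h import *
P=np.load('w16.npy'); tx,ty=tmap(P); m=(abs(abs(tx)-48)<15)&(abs(abs(ty)-33)<20); print(np.percentile(P[m][:,2],[1,10,50,90,99,99.8]))
E
```

```text
50.35 [ 501.76964064 -186.49997595  217.45677047] [-3.13587432 -0.01047991 -3.05404458] 12.801634813435479
blob px [418. 281.] n 158 t [-38.8  19.1  15.4] ext [16. 17.]
[2117, 2698] [2248, 2721] [2074, 2453] visible px
[ 5.97661074  6.65426764  7.58931448  8.63281278 15.92245169 16.39155887]
```

One tablet is in the field at (-39,19), and the detector sees it. Next the middle near field, then the hood-side near field.

>>> send_rows(series=[[3,[0,0.3,0],[0,0,0]],[3,[0,0.6,-0.2],[0,0,0]],[3,[0,0.6,-0.4],[-0.08,0.9,0]],[3,[0.08,0.4,-0.4],[-0.08,0.9,0]],[3,[0,0.17,-0.4],[-0.08,0.9,0]],[3,[0,0,-0.29],[-0.08,0.9,0]],[3,[0,0,0],[-0.08,0.9,0]],[3,[0,0,0],[-0.08,0.9,0]]])

```text
clock: 51.4
eef_pos: [509.2, -58.4, 116.1]
tool_rot: [-3.138, -0.483, -3.049]
force: [0.4, 1.2, -3.0]
width: 13.4
gripper_force: 59.7
```

>>> send_rows(series=[[3,[0,0,0],[-0.08,0.9,0]],[3,[0.2,0,0],[0,0,0]],[3,[-0.2,0,0],[0,0,0]],[3,[0.2,0,0],[0,0,0]],[3,[-0.2,0,0],[0,0,0]],[3,[0,0,0],[0.08,-0.9,0]],[3,[0,0,0.2],[0.08,-0.9,0]],[3,[0,0,0.4],[0.08,-0.9,0]]])

```text
clock: 52.4
eef_pos: [508.7, -58.6, 152.2]
tool_rot: [-3.138, -0.321, -3.049]
force: [-0.5, 0.5, -0.4]
width: 13.1
gripper_force: 59.8
```

>>> send_rows(series=[[3,[0,-0.3,0.5],[0.08,-0.9,0]],[3,[0,-0.6,0.4],[0.08,-0.9,0]],[3,[-0.08,-0.6,0.19],[0.08,-0.9,0]],[3,[0,-0.4,0],[0.08,-0.9,0]],[3,[0,-0.17,0],[0,0,0]],[3,[0,0,0],[0,0,0]]])

```text
clock: 53.15
eef_pos: [504.6, -184.7, 217.8]
tool_rot: [-3.138, -0.008, -3.053]
force: [0.8, -0.4, -1.5]
width: 12.9
gripper_force: 59.8
```

```bash
python3 chk.py w17
```

```text
53.15 [ 504.63222837 -184.69043384  217.81900972] [-3.13787052 -0.007538   -3.0526301 ] 12.882075157827675
blob px [475. 265.] n 148 t [14.5 33.7 19.6] ext [17. 18.]
blob px [458. 266.] n 168 t [ 0.8 30.4 15.5] ext [18. 18.]
blob px [416. 277.] n 164 t [-38.9  19.2  15.4] ext [16. 18.]
blob px [468. 285.] n 292 t [10.6 12.1 19.5] ext [24. 29.]
blob px [443. 286.] n 147 t [-13.6  11.6  19.8] ext [18. 16.]
[2202, 2724] [2312, 2821] [2126, 2465] visible px
```

The middle near field got several, about six out in total. I'll use milder shakes from here and redistribute with the gripper later if needed.

>>> send_rows(series=[[3,[0,0.3,0],[0,0,0]],[3,[0,0.7,-0.1],[0,0,0]],[3,[0,0.8,-0.3],[0,0,0]],[3,[0,0.7,-0.4],[-0.08,0.9,0]],[3,[0,0.34,-0.4],[-0.08,0.9,0]],[3,[0,0,-0.3],[-0.08,0.9,0]],[3,[0,0,-0.2],[-0.08,0.9,0]],[3,[0,0,0],[-0.08,0.9,0]]])

```text
clock: 54.2
eef_pos: [503.2, -12.7, 115.2]
tool_rot: [-3.137, -0.405, -3.049]
force: [0.4, -0.2, -2.1]
width: 13.3
gripper_force: 59.8
```

>>> send_rows(series=[[3,[0,0,0],[-0.08,0.9,0]],[3,[0,0,0],[-0.08,0.9,0]],[3,[0.2,0,0],[0,0,0]],[3,[-0.2,0,0],[0,0,0]],[3,[0,0,0],[0.08,-0.9,0]],[3,[0,0,0.2],[0.08,-0.9,0]],[3,[0,0,0.4],[0.08,-0.9,0]],[3,[0,-0.3,0.5],[0.08,-0.9,0]]])

```text
clock: 55.2
eef_pos: [503.6, -29.4, 182.8]
tool_rot: [-3.139, -0.241, -3.047]
force: [-0.2, -0.7, -0.4]
width: 12.7
gripper_force: 59.9
```

>>> send_rows(series=[[3,[0,-0.7,0.4],[0.08,-0.9,0]],[3,[0,-0.8,0.2],[0.08,-0.9,0]],[3,[0,-0.7,0],[0.08,-0.9,0]],[3,[0,-0.34,0],[0,0,0]],[3,[0,0,0],[0,0,0]]])

```text
clock: 55.82
eef_pos: [503.8, -185.5, 217.9]
tool_rot: [-3.137, -0.007, -3.054]
force: [0.0, 1.3, -1.0]
width: 13.1
gripper_force: 59.8
```

```bash
python3 chk.py w18
```

```text
55.825 [ 503.83943015 -185.53952709  217.86112962] [-3.13698271 -0.00713406 -3.05441541] 13.07520455660897
blob px [476. 265.] n 152 t [nan nan nan] ext [nan nan]
blob px [460. 267.] n 160 t [nan nan nan] ext [nan nan]
blob px [417. 278.] n 158 t [nan nan nan] ext [nan nan]
blob px [469. 286.] n 289 t [10.6 12.4 19.4] ext [24. 25.]
blob px [443. 287.] n 145 t [nan nan nan] ext [nan nan]
blob px [508. 290.] n 166 t [50.4  6.7 18.6] ext [21. 17.]
[2205, 2693] [2270, 2805] [2090, 2537] visible px
```

>>> send_rows(series=[[3,[0.1,0.3,0],[0,0,0]],[3,[0.3,0.7,-0.1],[0,0,0]],[3,[0.3,0.8,-0.3],[0,0,0]],[3,[0.3,0.7,-0.4],[-0.08,0.9,0]],[3,[0.14,0.45,-0.4],[-0.08,0.9,0]],[3,[0,0,-0.3],[-0.08,0.9,0]],[3,[0,0,-0.2],[-0.08,0.9,0]],[3,[0,0,0],[-0.08,0.9,0]]])

```text
clock: 56.88
eef_pos: [571.8, -4.9, 115.1]
tool_rot: [-3.138, -0.404, -3.048]
force: [0.3, -0.1, -1.5]
width: 13.1
gripper_force: 59.8
```

>>> send_rows(series=[[3,[0,0,0],[-0.08,0.9,0]],[3,[0,0,0],[-0.08,0.9,0]],[3,[0.2,0,0],[0,0,0]],[3,[-0.2,0,0],[0,0,0]],[3,[0,0,0],[0.08,-0.9,0]],[3,[0,0,0.2],[0.08,-0.9,0]],[3,[0,0,0.4],[0.08,-0.9,0]],[3,[-0.1,-0.3,0.5],[0.08,-0.9,0]]])

```text
clock: 57.88
eef_pos: [566.2, -21.3, 182.8]
tool_rot: [-3.14, -0.24, -3.046]
force: [0.3, -1.2, -1.2]
width: 13.0
gripper_force: 59.9
```

>>> send_rows(series=[[3,[-0.3,-0.7,0.4],[0.08,-0.9,0]],[3,[-0.3,-0.8,0.2],[0.08,-0.9,0]],[3,[-0.3,-0.7,0],[0.08,-0.9,0]],[3,[-0.14,-0.45,0],[0,0,0]],[3,[0,0,0],[0,0,0]]])

```text
clock: 58.5
eef_pos: [503.5, -185.8, 218.0]
tool_rot: [-3.136, -0.007, -3.054]
force: [-0.8, -0.3, -0.6]
width: 12.8
gripper_force: 59.7
```

```bash
sed -i 's/tx\[k\].mean(),ty\[k\].mean()/np.nanmean(tx[k]),np.nanmean(ty[k])/' h.py; python3 chk.py w19
```

```text
58.5 [ 503.53388804 -185.77584818  217.98921753] [-3.13614383 -0.00721976 -3.05438655] 12.80086400890961
blob px [468. 267.] n 309 t [ 7.4 31.8  nan] ext [nan nan]
blob px [417. 278.] n 158 t [-39.   19.2  15.3] ext [17. 18.]
blob px [469. 286.] n 293 t [10.6 12.5  nan] ext [nan nan]
blob px [444. 287.] n 141 t [-13.6  11.4   nan] ext [nan nan]
blob px [508. 291.] n 165 t [50.2  6.9  nan] ext [nan nan]
blob px [505. 329.] n 135 t [ 53.8 -36.7   nan] ext [nan nan]
[2199, 2727] [2287, 2801] [2063, 2513] visible px
```

>>> send_rows(series=[[3,[0.1,0.2,0],[0,0,0]],[3,[0.3,0.5,-0.1],[0,0,0]],[3,[0.3,0.6,-0.3],[0,0,0]],[3,[0.3,0.5,-0.4],[-0.08,0.9,0]],[3,[0.2,0.36,-0.4],[-0.08,0.9,0]],[3,[0,0,-0.3],[-0.08,0.9,0]],[3,[0,0,-0.2],[-0.08,0.9,0]],[3,[0,0,0],[-0.08,0.9,0]]])

```text
clock: 59.55
eef_pos: [576.0, -52.3, 114.9]
tool_rot: [-3.138, -0.404, -3.048]
force: [0.3, -0.1, -1.0]
width: 12.9
gripper_force: 59.8
```

>>> send_rows(series=[[3,[0,0,0],[-0.08,0.9,0]],[3,[0,0,0],[-0.08,0.9,0]],[3,[0.2,0,0],[0,0,0]],[3,[-0.2,0,0],[0,0,0]],[3,[0,0,0],[0.08,-0.9,0]],[3,[0,0,0.2],[0.08,-0.9,0]],[3,[0,0,0.4],[0.08,-0.9,0]],[3,[-0.1,-0.2,0.5],[0.08,-0.9,0]]])

```text
clock: 60.55
eef_pos: [570.6, -63.2, 182.6]
tool_rot: [-3.139, -0.24, -3.047]
force: [0.1, -1.2, -0.2]
width: 12.7
gripper_force: 59.8
```

>>> send_rows(series=[[3,[-0.3,-0.5,0.4],[0.08,-0.9,0]],[3,[-0.3,-0.6,0.2],[0.08,-0.9,0]],[3,[-0.3,-0.5,0],[0.08,-0.9,0]],[3,[-0.2,-0.36,0],[0,0,0]],[3,[0,0,0],[0,0,0]]])

```text
clock: 61.18
eef_pos: [503.8, -185.4, 218.1]
tool_rot: [-3.136, -0.007, -3.053]
force: [-0.2, 0.4, -1.0]
width: 13.3
gripper_force: 59.8
```

```bash
sed -i 's/np.median(P\[k\]\[:,2\])/np.nanmedian(P[k][:,2])/' h.py; python3 chk.py w20
```

```text
61.175 [ 503.84529231 -185.37731116  218.06152016] [-3.13623618 -0.00689543 -3.05331619] 13.285586514075172
blob px [476. 266.] n 150 t [14.6 33.5 19.6] ext [17. 18.]
blob px [459. 267.] n 156 t [ 0.9 30.2 15.5] ext [nan nan]
blob px [417. 278.] n 159 t [-39.   19.2  15.3] ext [16. 17.]
blob px [469. 286.] n 287 t [10.7 12.5 19.6] ext [nan nan]
blob px [444. 287.] n 140 t [-13.5  11.4  19.6] ext [18. 16.]
blob px [508. 290.] n 164 t [50.5  6.9 18.5] ext [22. 17.]
blob px [466. 325.] n 119 t [ 13.9 -30.5  19.6] ext [16. 21.]
blob px [504. 329.] n 140 t [ 54.  -36.8  19.1] ext [nan nan]
blob px [450. 347.] n 131 t [  0.3 -56.3  19.3] ext [18. 15.]
[2202, 2705] [2310, 2789] [2106, 2528] visible px
```

Run:
```python
from h import *
a=cv2.imread('pics/w20.png'); P=np.load('w20.npy')
t=cv2.resize(a[235:375,385:560],None,fx=3.2,fy=3.2,interpolation=cv2.INTER_CUBIC)
t=np.clip((t.astype(float)-140)*2.1,0,255).astype(np.uint8)
h=np.clip((P[235:375,385:560,2]-4)*12,0,255); h=np.nan_to_num(h).astype(np.uint8); h=cv2.resize(h,(240,192),interpolation=cv2.INTER_NEAREST)
s=np.clip((a[140:330,235:405].astype(float)-170)*3,0,255).astype(np.uint8); s=cv2.resize(s,(238,266))
o=np.zeros((470,800,3),np.uint8); o[:448,:560]=t[:448,:560]; o[:192,560:]=h[...,None]; o[200:466,560:798]=s
cv2.imwrite('pics/c20.png',o)
```

```text
(no output)
```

View pics/c20.png

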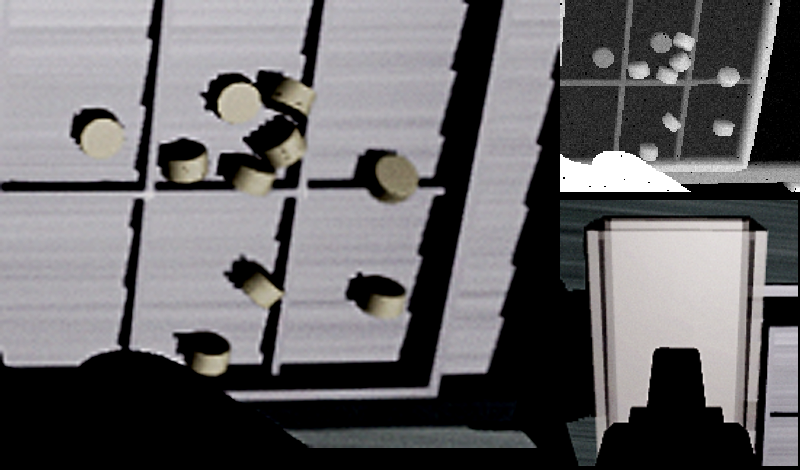

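All ten tablets are out: F1 1, F2 5, F3 1, F6 1, F5 2, and the far handle-side field is empty. I'll set the shaker back first, then move one tablet with the gripper.

>>> send_rows(series=[[3,[-0.22,-0.5,0],[0,0,0.5]],[3,[-0.22,-0.7,0],[0,0,0.5]],[3,[-0.22,-0.7,0],[0,0,0]],[3,[-0.21,-0.5,0],[0,0.1,0]],[3,[0,0,-0.5],[0,0,0]],[3,[0,0,-0.6],[0,0,0]],[3,[0,0,-0.5],[0,0,0]],[3,[0,0,-0.3],[0,0,0]]])

```text
clock: 62.22
eef_pos: [453.4, -327.4, 102.7]
tool_rot: [-3.14, -0.015, -2.962]
force: [-0.7, 0.9, -1.3]
width: 13.3
gripper_force: 59.8
```

>>> send_rows(series=[[3,[0,0,-0.25],[0,0,0]],[3,[0,0,-0.12],[0,0,0]],[3,[0,0,-0.08],[0,0,0]],[3,[0,0,0],[0,0,0]],[3,[0,0,0],[0,0,0]]])

```text
clock: 62.85
eef_pos: [451.8, -330.5, 77.5]
tool_rot: [-3.137, -0.015, -2.966]
force: [0.1, 1.0, -1.4]
width: 13.4
gripper_force: 59.8
```

>>> send_rows(series=[[3,[0,0,-0.06],[0.03,-0.17,0]],[3,[0,0,-0.05],[0,0,0]],[3,[0,0,-0.03],[0,0,0]],[3,[0,0,0],[0,0,0]]])

```text
clock: 63.35
eef_pos: [451.4, -330.3, 68.7]
tool_rot: [-3.137, -0.001, -2.966]
force: [-0.7, 0.0, 1.0]
width: 13.2
gripper_force: 60.1
```

>>> send_rows(series=[[20,[0,0,0],[0,0,0]],[40,[0,0,0],[0,0,0]],[40,[0,0,0],[0,0,0]],[40,[0,0,0.2],[0,0,0]],[40,[0,0,0.5],[0,0,0]],[40,[0,0,0.6],[0,0,0]],[40,[0,0,0.6],[0,0,0]],[40,[0.1,0.24,0],[0,0,-0.995]]])

```text
clock: 64.35
eef_pos: [459.0, -317.0, 185.9]
tool_rot: [-3.135, 0.004, -3.058]
force: [0.6, 0.4, -0.3]
width: 40.0
gripper_force: 0.0
```

>>> send_rows(series=[[40,[0.106,0.239,0],[0,0,-0.995]],[40,[0.106,0.239,0],[0,0,-0.995]],[40,[0.106,0.239,0],[0,0,-0.995]],[40,[0.106,0.239,0],[0,0,-0.995]],[40,[0.106,0.239,0],[0,0,-0.995]],[40,[0.106,0.239,0],[0,0,-0.995]],[40,[0.106,0.239,0],[0,0,-0.995]],[40,[0.106,0.239,0],[0,0,-0.995]]])

```text
clock: 65.35
eef_pos: [508.8, -200.3, 183.4]
tool_rot: [-3.138, 0.0, 2.533]
force: [-0.0, -0.2, 0.1]
width: 40.1
gripper_force: 0.0
```

>>> send_rows(series=[[24,[0.106,0.239,0],[0,0,-0.995]],[24,[0.106,0.239,0],[0,0,-0.995]],[24,[0.106,0.239,0],[0,0,-0.995]],[24,[0.106,0.239,0],[0,0,-0.995]],[24,[0.106,0.239,0],[0,0,-0.995]],[24,[0.106,0.239,0],[0,0,-0.995]],[24,[0.106,0.239,0],[0,0,-0.995]],[24,[0.106,0.239,0],[0,0,-0.995]]])

```text
clock: 66.35
eef_pos: [559.6, -85.4, 183.4]
tool_rot: [-3.139, -0.001, 1.839]
force: [0.5, -0.2, 0.1]
width: 24.1
gripper_force: 0.0
```

>>> send_rows(series=[[24,[0.1,0.239,0],[0,0,-0.995]],[24,[0.1,0.239,0],[0,0,-0.995]],[24,[0,0,0],[0,0,0]]])

```text
clock: 66.72
eef_pos: [571.8, -55.7, 183.5]
tool_rot: [-3.139, -0.001, 1.671]
force: [0.2, 0.6, -0.5]
width: 24.3
gripper_force: 0.0
```

```bash
python3 chk.py w21
python3 - <<'E'
from h import *
P=np.load('w21.npy'); tx,ty=tmap(P)
# height map around tray frame, 3mm grid, near F2
g=lambda x,y:(lambda m: P[m][:,2].max() if m.any() else np.nan)((abs(tx-x)<1)&(abs(ty-y)<1))
print('cols tx',list(range(-26,28,2)))
for y in range(46,-5,-2): print(y,' '.join('%2.0f'%g(x,y) for x in range(-26,28,2)))
T=cloud(grab('top','t21.png')); print('fin',rect(T,(255,330,450,515),72,95)); print('shaker',rect(T,(255,330,450,515),30,55))
E
```

```text
66.725 [571.78890203 -55.7222673  183.51430894] [-3.13920181e+00 -1.30926882e-03  1.67121116e+00] 24.260454427159303
blob px [384. 134.] n 216 t [ 53.2 -37.   20.2] ext [14. 11.]
blob px [326. 138.] n 220 t [49.7  6.6 19.4] ext [14. 10.]
blob px [293. 193.] n 449 t [ 6.8 31.4 16. ] ext [nan nan]
blob px [318. 189.] n 358 t [10.5 11.7 20.2] ext [nan nan]
blob px [374. 185.] n 200 t [ 13.8 -32.   20. ] ext [15. 16.]
blob px [405. 202.] n 194 t [  0.6 -56.9  19.7] ext [nan nan]
blob px [319. 219.] n 170 t [-13.9  11.   19.9] ext [15. 10.]
blob px [309. 248.] n 211 t [-40.6  18.9  15.3] ext [17. 13.]
[3408, 3408] [4245, 4259] [4740, 4795] visible px
cols tx [-26, -24, -22, -20, -18, -16, -14, -12, -10, -8, -6, -4, -2, 0, 2, 4, 6, 8, 10, 12, 14, 16, 18, 20, 22, 24, 26]
46 13 224 226 228 227 224 224 224 224 224 224 225 227 226 226  8  9  8  8 10  8  8  8  8 13 13 14
44 13 220 222 222 223 223 223 223 223 223 223 223 223 223 222  8  9  8  8  7  8  8  8  9 13 14 14
42 nan 14 13  8 222 222 223 222 222 223 222 222 222  8  8  9  8  8  9  8  8  8  8  8  7 15 14
40 13 15 14  9  8  9 221 221 221 22
[... 1501 characters left out ...]
 9  8  8 15 15 15
6 12 14 14 17 19  8  9  9  9  9  9  8 242 255 256 22 22 22 21 19 16  8  8  8 14 14 12
4 nan 13 14  8  8  8  7  8  8  9  9  8 241 255 256 258 257 261 262 20  8  8  8  9 13 14 14
2 15 14 14 13 14 14 13 14 14 14 14 14 241 254 254 255 256 261 262 18 14 14 14 15 13 15 14
0 14 14 204 205 222 205 205 204 204 204 205 236 204 205 237 244 256 261 262 14 14 14 14 15 14 14 14
-2 nan 14 204 204 221 214 213 213 213 212 212 212 211 222 225  9 257 261 262  7  8  9  9  8 14 14 14
-4 nan 14 14  8  9  8  8  7  8  8  8 205 204 224 225 249 257 261 262  8  9  9  8  8 14 14 14
fin [ 0.  0.  0.  0.  0.  0. nan]
shaker [ 0.  0.  0.  0.  0.  0. nan]
  return _methods._mean(a, axis=axis, dtype=dtype,
  ret = ret.dtype.type(ret / rcount)
```

Run:
```python
from h import *
s=sensors.read_state(); print(s['qpos'])
d=grab('top','t22.png');T=cloud(d); print(np.round(T[255:330:12,450:515:10,2]))
d=grab('scene','s22.png');P=cloud(d); Q=P.reshape(-1,3); Q=Q[(Q[:,2]>72)&(Q[:,2]<90)&(abs(Q[:,0]-452)<90)&(abs(Q[:,1]+330)<90)]; print(len(Q), np.median(Q,0), cv2.minAreaRect(Q[:,:2].astype(np.float32)))
```

```text
[ 0.4533901   0.67550908 -0.64151083  1.78570461  0.51686777  0.85918723
 -0.33305702]
[[678. 693. 704. 712. 725. 727. 723.]
 [674. 697. 708. 725. 739. 745. 747.]
 [662. 685. 708. 726. 742. 753. 760.]
 [ -0. 684. 711. 724. 738. 752. 764.]
 [  0.   2. 705. 723. 737. 749. 761.]
 [ -2.   3. 704. 722. 733. 776. 789.]
 [  4.   3.   3. 717. 761. 778. 791.]]
90 [ 459.43337765 -325.58244339   81.63694756] ((453.3515625, -328.65679931640625), (52.42411422729492, 17.880722045898438), 6.910031318664551)
```

The shaker stands on its mat at about (453,-329), upright. Now pick the on-edge tablet at tray (-14,11).

>>> send_rows(series=[[20,[0.02,-0.065,-0.6],[0,0,1]],[20,[0,0,-0.6],[0,0,1]],[20,[0,0,-0.5],[0,0,0]],[20,[0,0,-0.4],[0,0,0]],[20,[0,0,-0.2],[0,0,0]],[20,[0,0,-0.1],[0,0,0]],[20,[0,0,-0.06],[0,0,0]],[20,[0,0,0],[0,0,0]]])

```text
clock: 67.92
eef_pos: [572.9, -61.6, 35.4]
tool_rot: [-3.138, -0.0, 1.842]
force: [-0.3, 0.0, -0.2]
width: 19.9
gripper_force: 0.0
```

>>> send_rows(series=[[20,[0,0.02,-0.04],[0,0,0]],[20,[0,0,0],[0,0,0]],[0,[0,0,0],[0,0,0]],[0,[0,0,0],[0,0,0]],[0,[0,0,0],[0,0,0]],[0,[0,0,0],[0,0,0]]])

```text
clock: 68.68
eef_pos: [572.6, -60.3, 32.8]
tool_rot: [-3.138, -0.0, 1.842]
force: [-1.0, -0.1, 2.7]
width: 5.2
gripper_force: 59.0
```

>>> send_rows(series=[[0,[0,0,0.1],[0,0,0]],[0,[0,0,0.3],[0,0,0]],[0,[0,0,0.3],[0,0,0]],[0,[0.27,-0.15,0],[0,0,0]],[0,[0.27,-0.16,0],[0,0,0]],[0,[0.27,-0.15,0],[0,0,0]],[0,[0,0,0],[0,0,0]]])

```text
clock: 69.55
eef_pos: [622.3, -88.9, 75.7]
tool_rot: [-3.14, 0.0, 1.84]
force: [-0.4, 0.6, -0.6]
width: 4.9
gripper_force: 58.8
```

>>> send_rows(series=[[0,[0,0,-0.3],[0,0,0]],[0,[0,0,-0.2],[0,0,0]],[0,[0,0,-0.12],[0,0,0]],[0,[0,0,-0.05],[0,0,0]],[0,[0,0,0],[0,0,0]],[16,[0,0,0],[0,0,0]],[20,[0,0,0],[0,0,0]],[20,[0,0,0.15],[0,0,0]]])

```text
clock: 70.55
eef_pos: [620.7, -88.1, 43.4]
tool_rot: [-3.137, -0.001, 1.842]
force: [0.3, -0.1, 0.6]
width: 19.7
gripper_force: 0.0
```

>>> send_rows(series=[[20,[0,0,0.4],[0,0,0]],[20,[0,-0.4,0.7],[0,0,0]],[20,[0,-0.5,0.7],[0,0,0]],[20,[-0.4,-0.3,0.5],[0,0,-1]],[20,[0,0,0.3],[0,0,-1]],[20,[0,0,0],[0,0,0]]])

```text
clock: 71.3
eef_pos: [598.1, -160.2, 201.7]
tool_rot: [3.142, 0.001, 1.668]
force: [0.3, 0.3, 0.1]
width: 19.9
gripper_force: 0.0
```

```bash
python3 chk.py w23 2>/dev/null
python3 - <<'E'
from h import *
P=np.load('w23.npy'); m=(P[...,2]>54)&(P[...,2]<68)&(abs(P[...,0]-592)<25)&(abs(P[...,1]+144)<25)
Q=P[m];print('handle',len(Q), cv2.minAreaRect(Q[:,:2].astype(np.float32)))
E
```

```text
71.3 [ 598.12579921 -160.22714361  201.69984399] [3.14156880e+00 1.09006054e-03 1.66757860e+00] 19.946789929867357
blob px [271.  50.] n 563 t [ 6.8 31.2 16.1] ext [nan nan]
blob px [297.  46.] n 401 t [ 9.1 11.3 20. ] ext [nan nan]
blob px [354.  42.] n 207 t [ 12.7 -31.7  19.6] ext [13. 14.]
blob px [387.  61.] n 221 t [ -0.7 -56.7  19.9] ext [nan nan]
blob px [288. 115.] n 247 t [-41.   19.3  15.3] ext [13. 13.]
blob px [356. 123.] n 192 t [-47.  -34.9  20.1] ext [15. 11.]
[4365, 4316] [5105, 5083] [2113, 2073] visible px
handle 563 ((591.64111328125, -143.6107940673828), (17.546911239624023, 15.720439910888672), 5.492205619812012)
```

All six fields are occupied. Now re-grip the handle and slide the tray home gently.

>>> send_rows(series=[[50,[-0.108,0.277,-0.3],[0,0,0]],[50,[0,0,-0.6],[0,0,0]],[50,[0,0,-0.6],[0,0,0]],[50,[0,0,-0.5],[0,0,0]],[50,[0,0,-0.3],[0,0,0]],[50,[0,0,-0.17],[0,0,0]],[50,[0,0,0],[0,0,0]]])

```text
clock: 72.22
eef_pos: [590.6, -143.1, 50.8]
tool_rot: [-3.137, -0.001, 1.668]
force: [0.1, 0.4, -0.8]
width: 50.1
gripper_force: 0.0
```

>>> send_rows(series=[[5,[0,0,0],[0,0,0]],[5,[0,0,0],[0,0,0]],[5,[0,0,0],[0,0,0]],[5,[0,0,0],[0,0,0]],[5,[0,0,0],[0,0,0]],[5,[0,0,0],[0,0,0]]])

```text
clock: 72.97
eef_pos: [591.5, -143.5, 52.4]
tool_rot: [-3.14, 0.0, 1.667]
force: [-1.5, -1.1, 6.8]
width: 16.7
gripper_force: 59.2
```

>>> send_rows(series=[[5,[-0.002,0.02,0],[0,0,0]],[5,[-0.004,0.04,0],[0,0,0]],[5,[-0.006,0.06,0],[0,0,0]],[5,[-0.008,0.08,0],[0,0,0]],[5,[-0.009,0.1,0],[0,0,0]],[5,[-0.009,0.1,0],[0,0,0]],[5,[-0.009,0.1,0],[0,0,0]],[5,[-0.009,0.1,0],[0,0,0]]])

```text
clock: 73.97
eef_pos: [588.5, -111.3, 52.4]
tool_rot: [-3.14, 0.005, 1.665]
force: [1.3, -6.1, 5.6]
width: 17.0
gripper_force: 59.2
```

>>> send_rows(series=[[5,[-0.01,0.11,0],[0,0,0]],[5,[-0.01,0.11,0],[0,0,0]],[5,[-0.011,0.12,0],[0,0,0]],[5,[-0.011,0.12,0],[0,0,0]],[5,[-0.011,0.12,0],[0,0,0]],[5,[-0.011,0.12,0],[0,0,0]],[5,[-0.011,0.12,0],[0,0,0]],[5,[-0.011,0.12,0],[0,0,0]]])

```text
clock: 74.97
eef_pos: [583.4, -55.0, 52.4]
tool_rot: [-3.14, 0.005, 1.665]
force: [0.8, -7.7, 6.2]
width: 16.9
gripper_force: 59.3
```

>>> send_rows(series=[[5,[-0.011,0.12,0],[0,0,0]],[5,[-0.011,0.12,0],[0,0,0]],[5,[-0.011,0.12,0],[0,0,0]],[5,[-0.011,0.12,0],[0,0,0]],[5,[-0.011,0.12,0],[0,0,0]],[5,[-0.01,0.1,0],[0,0,0]],[5,[-0.008,0.08,0],[0,0,0]],[5,[-0.006,0.06,0],[0,0,0]]])

```text
clock: 75.97
eef_pos: [578.8, -4.7, 52.4]
tool_rot: [-3.139, 0.005, 1.665]
force: [-0.1, -7.6, 8.1]
width: 16.9
gripper_force: 59.4
```

>>> send_rows(series=[[5,[-0.006,0.06,0],[0,0,0]],[5,[-0.006,0.06,0],[0,0,0]],[5,[-0.006,0.06,0],[0,0,0]],[5,[-0.006,0.06,0],[0,0,0]],[5,[-0.006,0.06,0],[0,0,0]],[5,[-0.006,0.06,0],[0,0,0]],[5,[-0.005,0.05,0],[0,0,0]],[5,[-0.004,0.04,0],[0,0,0]]])

```text
clock: 76.97
eef_pos: [576.1, 22.1, 52.3]
tool_rot: [-3.139, 0.006, 1.664]
force: [0.8, -8.8, 7.8]
width: 17.5
gripper_force: 59.5
```

>>> send_rows(series=[[5,[-0.003,0.03,0],[0,0,0]],[5,[-0.003,0.03,0],[0,0,0]],[5,[-0.003,0.03,0],[0,0,0]],[5,[0,0,0],[0,0,0]]])

```text
clock: 77.47
eef_pos: [575.6, 27.8, 52.4]
tool_rot: [-3.139, 0.005, 1.665]
force: [-0.5, -8.1, 7.2]
width: 16.7
gripper_force: 59.5
```

>>> send_rows(series=[[5,[-0.003,0.03,0],[0,0,0]],[5,[-0.003,0.03,0],[0,0,0]],[5,[-0.003,0.03,0],[0,0,0]],[5,[0,0,0],[0,0,0]]])

```text
clock: 77.97
eef_pos: [575.0, 33.0, 52.4]
tool_rot: [-3.139, 0.005, 1.664]
force: [0.1, -8.4, 8.4]
width: 17.0
gripper_force: 59.5
```

>>> send_rows(series=[[5,[-0.003,0.03,0],[0,0,0]],[5,[-0.003,0.03,0],[0,0,0]],[5,[-0.003,0.03,0],[0,0,0]],[5,[0,0,0],[0,0,0]]])

```text
clock: 78.47
eef_pos: [574.5, 38.4, 52.3]
tool_rot: [-3.139, 0.005, 1.664]
force: [0.4, -7.8, 7.1]
width: 16.8
gripper_force: 59.5
```

Run:
```python
from h import *
T=np.load('w1.npy')
# hood front edge (roof z~74) and runner open end in station coords using handle line
H=np.array([575.2,29.1])
d=T[...,:2]-H; a=d@UX; b=d@UY
m=(abs(T[...,2]-74)<4)&(abs(b)<60); print('hood front rel handle0',np.percentile(a[m],[0.2,1,3]))
m=(abs(T[...,2]-18)<4)&(abs(abs(b)-80)<10); print('runner end',np.percentile(a[m],[0.2,1,3]))
T=np.load('top0.npy'); d=T[...,:2]-H; a=d@UX; b=d@UY
m=(abs(T[...,2]-74)<5)&(abs(b)<60)&(a<200)&(a>0); print('top hood',np.percentile(a[m],[1,99]))
m=(abs(T[...,2]-18)<5)&(abs(abs(b)-80)<10)&(a>-200)&(a<0); print('runner',np.percentile(a[m],[.5,2,5]))
```

```text
hood front rel handle0 [42.81713871 43.97050769 46.73975027]
runner end [-167.00260879 -164.58978209 -159.15166389]
top hood [ 42.33388585 198.25643888]
runner [-167.22573674 -165.41648499 -160.33738391]
```

The hood edge puts home at a handle y of about 42.5, so a few mm are left.

>>> send_rows(series=[[5,[-0.002,0.025,0],[0,0,0]],[5,[-0.002,0.025,0],[0,0,0]],[5,[-0.002,0.025,0],[0,0,0]],[5,[-0.002,0.02,0],[0,0,0]],[5,[0,0,0],[0,0,0]]])

```text
clock: 79.1
eef_pos: [574.1, 42.9, 52.4]
tool_rot: [-3.139, 0.007, 1.664]
force: [0.7, -10.0, 8.5]
width: 17.1
gripper_force: 59.6
```

>>> send_rows(series=[[5,[-0.002,0.02,0],[0,0,0]],[5,[-0.002,0.02,0],[0,0,0]],[5,[0,0,0],[0,0,0]]])

```text
clock: 79.47
eef_pos: [574.1, 42.9, 52.4]
tool_rot: [-3.139, 0.01, 1.663]
force: [1.8, -13.8, 10.3]
width: 17.2
gripper_force: 59.7
```

The force is rising with y stuck at 42.9, so the tray is against the stop. Release and retreat.

>>> send_rows(series=[[5,[0,-0.015,0],[0,0,0]],[40,[0,0,0],[0,0,0]],[55,[0,0,0],[0,0,0]],[55,[0,0,0],[0,0,0]],[55,[0,0,0.3],[0,0,0]],[55,[0,0,0.7],[0,0,0]],[55,[0,0,0.8],[0,0,0]],[55,[0,0,0.8],[0,0,0]]])

```text
clock: 80.47
eef_pos: [572.1, 50.3, 209.8]
tool_rot: [-3.138, -0.001, 1.668]
force: [1.0, 0.5, 1.0]
width: 54.9
gripper_force: 0.0
```

>>> send_rows(series=[[55,[0,-0.5,0.5],[0,0,0]],[55,[0,-0.6,0],[0,0,0]],[55,[0,-0.6,0],[0,0,0]],[55,[0,-0.3,0],[0,0,0]],[55,[0,0,0],[0,0,0]],[55,[0,0,0],[0,0,0]]])

```text
clock: 81.22
eef_pos: [572.4, -68.0, 237.5]
tool_rot: [-3.138, -0.002, 1.67]
force: [-0.9, 1.1, 0.1]
width: 54.3
gripper_force: 0.0
```

Run:
```python
from h import *
s=sensors.read_state(); print(s['clock'],s['eef_pos'],s['force'],s['qd'].round(3))
d=grab('wrist','w30.png'); P=cloud(d)
m=(P[...,2]>54)&(P[...,2]<68)&(abs(P[...,0]-574)<25)&(abs(P[...,1]-42)<22); Q=P[m]
print('handle',len(Q),cv2.minAreaRect(Q[:,:2].astype(np.float32)))
d2=grab('scene','s30.png');P=cloud(d2)
Q=P.reshape(-1,3); Q=Q[(Q[:,2]>76)&(Q[:,2]<90)&(abs(Q[:,0]-452)<60)&(abs(Q[:,1]+330)<50)]; print('fin',len(Q),cv2.minAreaRect(Q[:,:2].astype(np.float32)),np.median(Q[:,2]))
cv2.imwrite('pics/c30.png',np.vstack([d['img'][:300],d2['img'][130:430]])[:,:,::-1])
```

```text
81.225 [572.36025019 -67.97579275 237.4831966 ] [-0.94322845  1.11855137  0.10613556] [-0.013  0.001 -0.     0.     0.004  0.001  0.002]
handle 563 ((574.3262939453125, 41.72782516479492), (17.36276626586914, 16.132522583007812), 5.951478481292725)
fin 75 ((455.4835205078125, -327.7604064941406), (46.595848083496094, 17.789339065551758), 11.240955352783203) 81.35779631069738
```

View pics/c30.png

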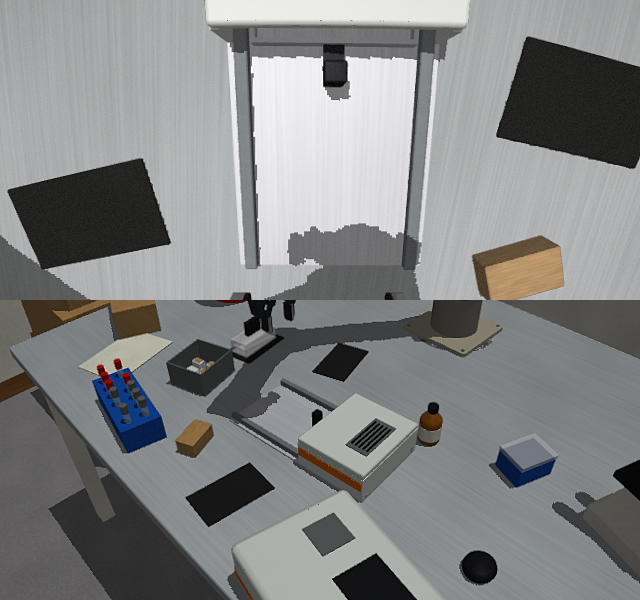

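The picture shows the tray home under the hood with its handle at (335,65) in the wrist half, the shaker upright on its mat, the cartridges in the tub, and the bottle and tip box where they were.

```bash
python3 -c "
from cell import ctrl
print(ctrl.finish_job())"
```

```text
the job is handed in; nothing more can be done
None
```

I've handed the job in: the tray is home against its stop, the four cartridges are in the tub, the empty shaker stands on its mat, and the bottle and tip box look undisturbed; all ten tablets were in the tray with at least one per field when last seen, before I slid it under the hood where I couldn't check them again (one had to be moved by gripper into the last empty field).

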